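# Pack the turntable's tins and amber jars into the pine box

### The arm

A 6-joint arm with a two-finger parallel gripper is mounted at the origin on the work surface. World frame = base frame: x ahead of the robot, y to its left, z up, the work surface at z = 0. Lengths are in m, angles in rad, forces in N, time in s.
With the tool pointing down it reaches from about 0.375 to 0.975 m from the base axis. Payload 3.8 kg.
Tool frame: the origin (TCP) lies between the finger pads; the fingertips stand 14 mm ahead of it and the grasp point (between the pads) lies 5 mm behind it (env.tips_ahead is the distance from the TCP to the fingertips, in m); z points along the fingers, y is the line along which they close (so a half turn about z gives the same grasp; the last joint's range is limited). The gripper opens to 85 mm and grips with 20 to 120 N. Pads are 22 mm wide; open, the fingers measure 114 mm over their backs; the gripper's body (76 mm by 85 mm) begins 54 mm behind the grasp point. The pads swing forward as they close: fully open they stand 13 mm farther back than shut.
Start: joints at [-1.368, 0.264, 1.604, -0, 1.274, -0.037], TCP at [0.16, -0.656, 0.245] pointing down, gripper open.
Joint ranges: [-2.63, 2.63], [-0.94, 2.18], [0.31, 2.57], [-1.31, 4.45], [0, 2.66], [-2.55, 2.55]. Speed limits (rad/s): [2.57, 2.57, 3.14, 3.14, 3.14, 3.14].

### API

Orientations are given as a unit quaternion [x, y, z, w].
In Python, from rig import read_state, optics, env gives the robot as it stands. The module is installed in compiled form; this text tells all that it offers.
- The arm moves only by the tool apply_moves, never from a script. Its arguments are lists of equal length, an entry for each row: "offset": the shift along the tool's x, y, z in cm, a list of three; "delta_rot": the turn, a rotation vector about the tool's x, y, z in rad, a list of three. In form: {"offset": [[tx, ty, tz], ...], "delta_rot": [[rx, ry, rz], ...]}. A call has 1 to 20 rows; each row shifts and turns the commanded pose from where the row before left it, along the tool's axes as they then stand; what a row does not reach is not made up. A row lasts 1/10 s, in which the tool goes at most 50 mm and 8.59 degrees, less where a joint would pass 70% of its speed; a pose out of reach is approached as far as the arm can. A call with a gripper value outside its range is refused whole. "hand" is the finger opening in cm, from 0 to 8.54, set as the call begins (left out, the last holds). The fingers move at their own pace and stop on an object; the grip force is fixed at half the most. Time passes only in rows, so rows that do not move let the fingers close. It gives the time, the measured TCP pose, the force, the opening and the grip force at its end, in the units of the state.
- read_state(): the state, without advancing time (a new reading comes with each control period).
- optics.grab_frame(name): name is "side" or "top" or "wrist"; returns a dict with "color" (420x560x3 uint8, red, green, blue), "camera_matrix" (3x3 intrinsics, pixels), "dist" ([k1, k2, p1, p2, k3] as OpenCV has them; the pictures are not rectified), "rvec" (rotation vector, rad) and "tvec" (3), from world to camera coordinates, as OpenCV has them; the wrist camera has in their place "tool_from_camera" (4x4, takes a point from camera to tool coordinates, whose origin is the TCP and whose axes are the flange's). Camera axes: x right, y down, z forward; pixel columns grow to the right and rows downward; lengths in m; the calibration is good to about 2 mm. A picture is of the moment at which its call begins: read the wrist's pose just before it. There is no depth.
- env.close_job(): hands the job in; it is judged then, once.
The state is a dict: "time": time; "qpos": joint angles; "qvel": joint speeds; "joint_torque": joint torques, N m; "eef_pos": TCP position; "tcp_rot": TCP orientation; "ft_force": force on the tool from outside, world axes, zero at the start; "torque": the same for the moment, N m; "width": finger opening in m; "gripper_force": force on a finger pad.
Only numpy, scipy, OpenCV 4.12 (cv2) and the standard library are available. Lean on these libraries where they do the work, as an engineer would, in place of code of your own. Each camera call takes 0.05 s, during which the arm holds its last target. There are 200 camera calls.

### The job

The cupboard turntable is being cleared: pack the red tin, the blue tin and the two amber jars from it into the open pine box, all four upright with their bases flat on the box floor. It is a snug fit, so plan where each goes, and set each one down gently rather than dropping it in. Leave everything else standing where it is, including the green jar and the funnel on the turntable.

Things in the scene. Friction and masses are not known exactly. Their poses are not given: they have to be found in the camera images.
- turntable: Round wooden lazy-susan, 330 mm across, on a grey plastic bearing base; it can turn but is stiff. Origin at the centre of the base's underside, on the table; the board's top, on which things stand, is 34 mm above it.
- box: Open pine box fixed to the table, outside 196 (x) by 164 (y) by 50 mm high, walls and floor 8 mm thick; inside 180 (x) by 148 (y) mm and 42 mm deep. Origin at the centre of its underside. Room for both tins side by side, lengths along y, and the jars in a row along y beside them.
- box_in (a point): Centre of the box's inner floor, 8 mm above the box's origin; same axes as the box.
- wide_tin: Red rectangular tea tin with a steel lid, 58 (x) by 132 (y) mm, 56 mm tall without its handle, about 0.35 kg. Origin at the centre of its underside; x across its width, y along its length, z up. A dark wooden bar handle stands centred on its lid, 18 (x) by 70 (y) mm and 30 mm high, from 56 to 86 mm above the underside. On the turntable.
- slim_tin: Blue rectangular tin with a steel lid, 40 (x) by 132 (y) mm, 56 mm tall without its handle, about 0.25 kg. Origin at the centre of its underside; x across its width, y along its length, z up. A dark wooden bar handle stands centred on its lid, 18 (x) by 70 (y) mm and 30 mm high, from 56 to 86 mm above the underside. On the turntable.
- jar_a: Squat amber glass jar, 66 mm across and 56 mm tall with sloping shoulders above 46 mm, with a black cap 44 mm across and 30 mm tall above that (top at 86 mm). Origin at the centre of its underside, z up. About 0.28 kg. On the turntable.
- jar_b: Second amber glass jar, the same as jar_a.
- green_jar: Bystander: squat green glass jar with black cap, same shape as the amber jars, on the turntable. Stays there.
- funnel: Bystander: small green plastic funnel standing wide end down on the turntable, 68 mm across, 78 mm tall, origin under its centre. Stays there.
- oil_bottle: Bystander: tall green glass oil bottle, 64 mm across, 195 mm tall, on the table beyond and between turntable and box. Origin under its centre.
- mill: Bystander: dark wooden pepper mill, 52 mm across, 145 mm tall, on the table between turntable and box. Origin under its centre.
- mortar: Bystander: white ceramic mortar, 110 mm across, 70 mm tall, with its pestle leaning in it up to 130 mm, at the back of the table.
- strainer: Bystander: steel tea strainer on a foot, 80 mm across, 45 mm tall, with a handle, at the back of the table.
- mug: Bystander: blue mug, 80 mm across, 95 mm tall, at the back of the table.
Mind the look-alikes: they are no part of the job. Leave any yellow look-alike of the jar_a alone.

How it is judged:
At the end, for the whole second after the job is handed in: Both tins and both amber jars are inside the pine box: each base within 6 mm of the box's inner floor height, upright within 0.09 rad, its centre within 85 mm (box x) and 68 mm (box y) of the box's centre, and at rest (under 0.02 m/s) (x of wide_tin in the frame of box_in between -0.085 and 0.085 m and y of wide_tin in the frame of box_in between -0.068 and 0.068 m and z of wide_tin in the frame of box_in between -0.006 and 0.006 m and angle between each of wide_tin, slim_tin, jar_a, jar_b's own z axis and vertical below 0.09 rad and linear speed of each of wide_tin, slim_tin, jar_a, jar_b below 0.02 m/s and x of slim_tin in the frame of box_in between -0.085 and 0.085 m and y of slim_tin in the frame of box_in between -0.068 and 0.068 m and z of slim_tin in the frame of box_in between -0.006 and 0.006 m and x of jar_a in the frame of box_in between -0.085 and 0.085 m and y of jar_a in the frame of box_in between -0.068 and 0.068 m and z of jar_a in the frame of box_in between -0.006 and 0.006 m and x of jar_b in the frame of box_in between -0.085 and 0.085 m and y of jar_b in the frame of box_in between -0.068 and 0.068 m and z of jar_b in the frame of box_in between -0.006 and 0.006 m); the robot touches nothing.
It fails at once if the green jar or the funnel is shifted more than 40 mm or tipped more than 0.3 rad (distance of any of green_jar, funnel from where it was at the start of the episode above 0.04 m or angle between any of green_jar, funnel's own z axis and vertical above 0.3 rad).
It fails at once if the oil bottle, pepper mill, mortar, strainer or mug is shifted more than 30 mm or tipped more than 0.3 rad (distance of any of oil_bottle, mill, mortar, strainer, mug from where it was at the start of the episode above 0.03 m or angle between any of oil_bottle, mill, mortar, strainer, mug's own z axis and vertical above 0.3 rad).
It fails at once if a tin or jar is dropped into the box (moves faster than 0.6 m/s inside it, less than 35 mm above its floor) ((x of wide_tin in the frame of box_in between -0.1 and 0.1 m and y of wide_tin in the frame of box_in between -0.08 and 0.08 m and z of wide_tin in the frame of box_in below 0.035 m and linear speed of wide_tin above 0.6 m/s) or (x of slim_tin in the frame of box_in between -0.1 and 0.1 m and y of slim_tin in the frame of box_in between -0.08 and 0.08 m and z of slim_tin in the frame of box_in below 0.035 m and linear speed of slim_tin above 0.6 m/s) or (x of jar_a in the frame of box_in between -0.1 and 0.1 m and y of jar_a in the frame of box_in between -0.08 and 0.08 m and z of jar_a in the frame of box_in below 0.035 m and linear speed of jar_a above 0.6 m/s) or (x of jar_b in the frame of box_in between -0.1 and 0.1 m and y of jar_b in the frame of box_in between -0.08 and 0.08 m and z of jar_b in the frame of box_in below 0.035 m and linear speed of jar_b above 0.6 m/s)).
It also fails if it takes over 72 s, if anything falls off the work surface, if the arm or the gripper's body presses on something with over 40 N, if the wrist force passes 120 N, or if a joint passes its speed limit or range.

## Working session

There is one attempt and no reset: what is moved stays moved. The work goes in short steps, Python scripts to look and compute and a tool call to move; the robot and the scene stay as the last step left them, time stands still between calls to the robot, and variables do not carry over. Pictures are saved under pics/ and viewed, at most 10 in all, crops included, and the job is handed in when it is done.

Besides the shell and the picture viewer there is one more tool, called after "Request:" by a JSON object that holds its "op" and its "data". apply_moves: Moves the arm, as the interface text tells. Its arguments: {"type":"object","properties":{"offset":{"type":"array","items":{"type":"array","items":{"type":"number"}}},"delta_rot":{"type":"array","items":{"type":"array","items":{"type":"number"}}},"hand":{"type":"number"}},"required":["offset","delta_rot"]}

```bash
mkdir -p pics; python3 - <<'E'
from rig import read_state, optics, env
import cv2,numpy as np,pickle
s=read_state();print(s['time'],s['eef_pos'],s['tcp_rot'],s['width'])
d={}
for n in('top','side','wrist'):
    f=optics.grab_frame(n);d[n]=f
    cv2.imwrite(f'pics/{n}0.png',f['color'][:,:,::-1])
    print(n,f['camera_matrix'].tolist(),np.round(f['dist'],4),f.get('rvec'),f.get('tvec'),f.get('tool_from_camera'))
d['s']=s
pickle.dump(d,open('f0.pkl','wb'))
E
```

```text
0.0 [ 0.16016301 -0.65499385  0.24395886] [ 9.92818465e-01  1.19625297e-01 -8.92069045e-05 -1.12986762e-03] 0.08547883678565565
top [[431.42634092259016, 0.0, 274.02307954583017], [0.0, 431.42634092259016, 220.8540343504691], [0.0, 0.0, 1.0]] [0.0312 0.     0.     0.     0.    ] [ 2.1456264  -2.13178808  0.18577456] [-0.00744365  0.50187244  1.20342511] None
side [[392.1639431808396, 0.0, 274.5817156115118], [0.0, 392.1639431808396, 206.56119032646123], [0.0, 0.0, 1.0]] [-0.1098  0.      0.      0.      0.    ] [ 2.48099516 -0.07846531  0.01971808] [-0.48432114  0.04414444  1.06373795] None
wrist [[309.35610194490243, 0.0, 284.77643011020797], [0.0, 309.35610194490243, 206.57692399233662], [0.0, 0.0, 1.0]] [-0.0691  0.      0.      0.      0.    ] None None [[ 1.33988548e-04 -9.48653507e-01 -3.16317096e-01  8.18191493e-02]
 [ 9.99999941e-01  2.27554288e-04 -2.58859334e-04 -1.67770642e-03]
 [ 3.17547126e-04 -3.16317042e-01  9.48653481e-01 -1.28198299e-01]
 [ 0.00000000e+00  0.00000000e+00  0.00000000e+00  1.00000000e+00]]
```

View pics/top0.png

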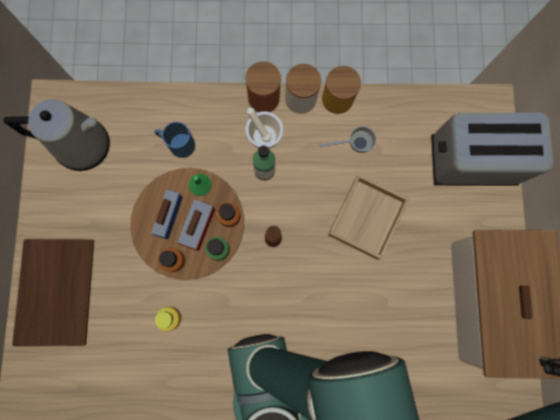

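View pics/side0.png

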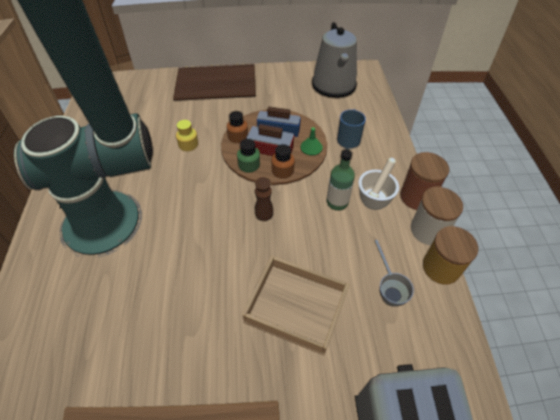

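The top view shows the blue tin at (166,213), red tin (195,222), amber jars at (229,213) and (171,259), green jar (217,248), funnel (200,184), mill (273,236), bottle (264,160) and box (368,217). The side view shows the same things: blue tin (278,124), red (270,138), amber (237,126) and (283,160), box (296,303).

```bash
cat > h.py <<'E'
import cv2,numpy as np,pickle
from scipy.spatial.transform import Rotation as R
def cam(f,s=None):
    """returns R_wc, t (world->cam)"""
    if f.get('rvec') is not None and 'tool_from_camera' not in f:
        Rm=cv2.Rodrigues(np.array(f['rvec'],float))[0]; return Rm,np.array(f['tvec'],float).ravel()
    T=np.eye(4);T[:3,:3]=R.from_quat(s['tcp_rot']).as_matrix();T[:3,3]=s['eef_pos']
    W=np.linalg.inv(T@np.array(f['tool_from_camera'])); return W[:3,:3],W[:3,3]
def ray(f,p,s=None):
    Rm,t=cam(f,s)
    n=cv2.undistortPoints(np.array(p,float).reshape(-1,1,2),f['camera_matrix'],np.array(f['dist'])).reshape(-1,2)
    d=np.c_[n,np.ones(len(n))]@Rm; return -Rm.T@t,d
def onz(f,p,z,s=None):
    c,d=ray(f,p,s); return c+d*((z-c[2])/d[:,2])[:,None]
def proj(f,P,s=None):
    Rm,t=cam(f,s)
    return cv2.projectPoints(np.array(P,float).reshape(-1,3),cv2.Rodrigues(Rm)[0],t,f['camera_matrix'],np.array(f['dist']))[0].reshape(-1,2)
def tri(vs):
    A=np.zeros((3,3));b=np.zeros(3)
    for f,p,s in vs:
        c,d=ray(f,p,s);d=d[0]/np.linalg.norm(d[0]);M=np.eye(3)-np.outer(d,d);A+=M;b+=M@c
    return np.linalg.solve(A,b)
E
python3 - <<'E'
from h import *
d=pickle.load(open('f0.pkl','rb'))
t=d['top'];si=d['side']
for n,a,b in [('jar1cap',(227,212),(284,153)),('jar2cap',(168,259),(237,118)),('redhandle',(194,221),(270,131)),('bluehandle',(163,211),(278,113)),('greencap',(215,248),(248,147))]:
    print(n,np.round(tri([(t,a,None),(si,b,None)]),3))
print('yellow',onz(t,[(167,319)],0.05),'mill',onz(t,[(273,235)],.145),'bottle',onz(t,[(264,150)],.19),'base',proj(t,[(0,0,0)]))
cor=[(358,178),(405,208),(377,257),(330,233)]
print(onz(t,cor,.05))
c=t['color'][165:285,120:255,::-1];c2=t['color'][165:270,315:420,::-1]
cv2.imwrite('pics/crop1.png',cv2.resize(c,None,fx=5,fy=5,interpolation=cv2.INTER_CUBIC))
c=si['color'][95:185,205:340,::-1]
cv2.imwrite('pics/crop2.png',cv2.resize(c,None,fx=5.9,fy=5.9,interpolation=cv2.INTER_CUBIC))
E
```

```text
jar1cap [0.517 0.126 0.106]
jar2cap [0.388 0.28  0.109]
redhandle [0.487 0.213 0.111]
bluehandle [0.515 0.3   0.106]
greencap [0.418 0.156 0.106]
yellow [[0.22512254 0.28822786 0.05      ]] mill [[ 0.44693607 -0.00095402  0.145     ]] bottle [[0.66413927 0.02410987 0.19      ]] base [[271.34004946 401.75161101]]
[[ 0.62891713 -0.24820281  0.05      ]
 [ 0.54074633 -0.38109322  0.05      ]
 [ 0.39901156 -0.29583232  0.05      ]
 [ 0.46651051 -0.16411873  0.05      ]]
```

View pics/crop1.png

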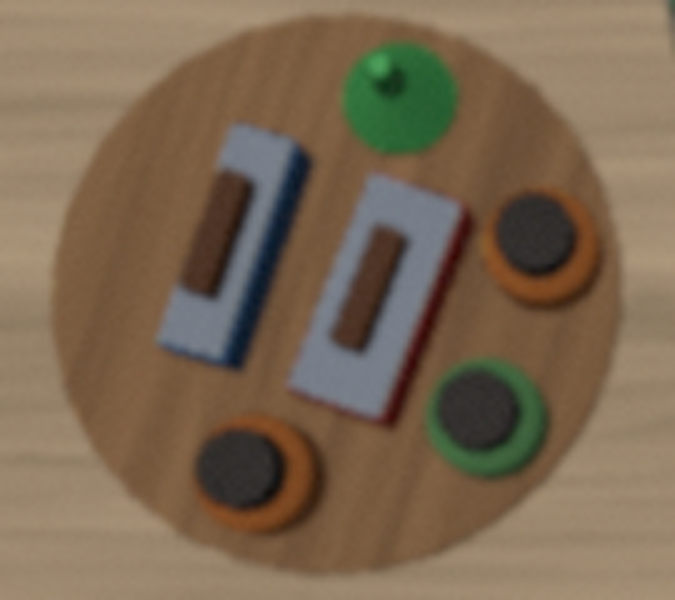

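View pics/crop2.png

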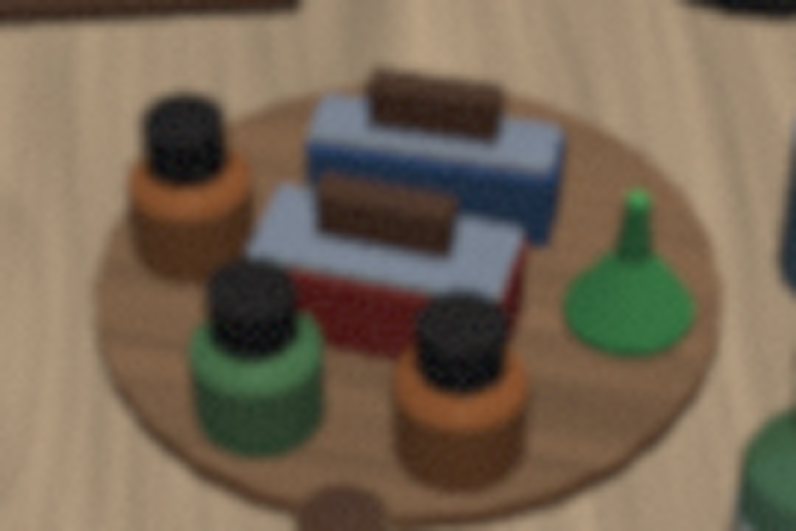

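The crops show blue lid corners at (235,125), (298,145), (228,362), (158,345), red lid corners at (372,175), (470,207), (385,415), (290,388), and caps at (537,232) and (240,468) in crop1. Triangulated cap and handle heights fit the expected value of about 0.11–0.12. I'll move above the box for a closer look.

Request:
{"op": "apply_moves", "data": {"offset": [[0, 0, -3], [0, 0, -3], [3.32, -2.23, 0], [3.32, -2.23, 0], [3.32, -2.23, 0], [3.32, -2.23, 0], [3.32, -2.23, 0], [3.32, -2.23, 0], [3.32, -2.23, 0], [3.32, -2.23, 0], [3.32, -2.23, 0], [3.32, -2.23, 0], [3.32, -2.23, 0], [3.32, -2.23, 0], [3.32, -2.23, 0], [0, 0, 0], [0, 0, 0]], "delta_rot": [[0, 0, 0], [0, 0, 0], [0, 0, 0], [0, 0, 0], [0, 0, 0], [0, 0, 0], [0, 0, 0], [0, 0, 0], [0, 0, 0], [0, 0, 0], [0, 0, 0], [0, 0, 0], [0, 0, 0], [0, 0, 0], [0, 0, 0], [0, 0, 0], [0, 0, 0]]}}

```text
time: 1.85
eef_pos: [0.5109, -0.2708, 0.3048]
tcp_rot: [0.993, 0.121, -0.001, -0.0]
ft_force: [-0.1, 0.3, -0.4]
width: 0.0853
gripper_force: 0.0
```

Request:
{"op": "apply_moves", "data": {"offset": [[0, 0, 0], [0, 0, 0], [0, 0, 0], [0, 0, 0], [0, 0, 0], [0, 0, 0], [0, 0, 0], [0, 0, 0]], "delta_rot": [[0, 0, -0.115], [0, 0, -0.115], [0, 0, -0.115], [0, 0, -0.115], [0, 0, -0.115], [0, 0, -0.115], [0, 0, -0.115], [0, 0, 0]]}}

```text
time: 2.65
eef_pos: [0.5096, -0.2729, 0.3051]
tcp_rot: [0.867, 0.498, -0.0, -0.0]
ft_force: [-0.2, 0.1, 0.1]
width: 0.0852
gripper_force: 0.0
```

```bash
python3 - <<'E'
from rig import read_state, optics, env
from h import *
s=read_state();f=optics.grab_frame('wrist');print(s['time'],s['eef_pos'],s['tcp_rot'],s['qpos'],env.tips_ahead)
cv2.imwrite('pics/w1.png',f['color'][:,:,::-1]);pickle.dump((f,s),open('w1.pkl','wb'))
E
```

```text
2.65 [ 0.50958621 -0.27290558  0.3051264 ] [ 8.67063155e-01  4.98198119e-01 -3.43343101e-04 -4.27315728e-05] [-5.34443743e-01  4.94198068e-02  1.74032766e+00 -5.69129820e-04
  1.35225773e+00 -6.56276098e-03] 0.014
```

View pics/w1.png

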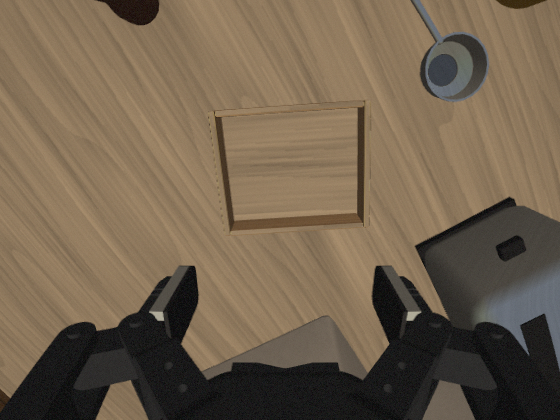

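The wrist view shows the box: outer rim corners at about (210,112), (369,101), (368,226) and (224,235), strainer at (453,67), mill at (135,8). Next, the turntable.

Request:
{"op": "apply_moves", "data": {"offset": [[3.12, -2.18, 0], [3.12, -2.18, 0], [3.12, -2.18, 0], [3.12, -2.18, 0], [3.12, -2.18, 0], [3.12, -2.18, 0], [3.12, -2.18, 0], [3.12, -2.18, 0], [3.12, -2.18, 0], [3.12, -2.18, 0], [3.12, -2.18, 0], [3.12, -2.18, 0], [3.12, -2.18, 0]], "delta_rot": [[0, 0, 0], [0, 0, 0], [0, 0, 0], [0, 0, 0], [0, 0, 0], [0, 0, 0], [0, 0, 0], [0, 0, 0], [0, 0, 0], [0, 0, 0], [0, 0, 0], [0, 0, 0], [0, 0, 0]]}}

```text
time: 4.0
eef_pos: [0.4691, 0.2223, 0.3054]
tcp_rot: [0.868, 0.497, 0.0, 0.0]
ft_force: [0.7, -0.5, -0.0]
width: 0.0854
gripper_force: 0.0
```

Request:
{"op": "apply_moves", "data": {"offset": [[0, 0, 0], [0, 0, 0], [0, 0, 0], [0, 0, 0], [0, 0, 0], [0, 0, 0], [0, 0, 0], [0, 0, 0], [0, 0, 0], [0, 0, 0], [0, 0, 0], [0, 0, 0], [0, 0, 0], [0, 0, 0]], "delta_rot": [[0, 0, -0.133], [0, 0, -0.133], [0, 0, -0.133], [0, 0, -0.133], [0, 0, -0.133], [0, 0, -0.133], [0, 0, -0.133], [0, 0, -0.133], [0, 0, -0.133], [0, 0, -0.133], [0, 0, -0.133], [0, 0, -0.133], [0, 0, -0.133], [0, 0, 0]], "hand": 4.0}}

```text
time: 5.4
eef_pos: [0.4694, 0.2208, 0.3053]
tcp_rot: [0.184, 0.983, -0.0, 0.0]
ft_force: [-0.2, 0.1, -0.3]
width: 0.0402
gripper_force: 0.0
```

```bash
cat >> h.py <<'E'
from scipy.optimize import least_squares
def place(p,pts):
    c,s=np.cos(p[2]),np.sin(p[2]);pts=np.array(pts,float)
    return np.c_[pts[:,0]*c-pts[:,1]*s+p[0],pts[:,0]*s+pts[:,1]*c+p[1],pts[:,2]]
def rect(a,b,z): return [(a,b,z),(a,-b,z),(-a,-b,z),(-a,b,z)]
BOX=rect(.098,.082,.05)+rect(.09,.074,.05)+rect(.09,.074,.008)
E
python3 - <<'E'
from rig import read_state, optics, env
from h import *
s=read_state();f=optics.grab_frame('wrist');print(s['time'],s['eef_pos'],s['tcp_rot'],s['qpos'])
pickle.dump((f,s),open('w2.pkl','wb'))
fb,sb=pickle.load(open('w1.pkl','rb'))
# box: image TL,TR,BR,BL ; img up = tool +x (yaw 60), img right = tool +y (yaw -30)=box +x
obs=np.array([(210,112),(369,101),(368,226),(224,235)],float)
mod=[(-.098,.082,.05),(.098,.082,.05),(.098,-.082,.05),(-.098,-.082,.05)]
r=least_squares(lambda p:(proj(fb,place(p,mod),sb)-obs).ravel(),[.51,-.27,-.5])
print('box',r.x,np.degrees(r.x[2]),np.round(r.fun,1)); np.save('box.npy',r.x)
im=cv2.resize(fb['color'][80:250,190:390,::-1],None,fx=2,fy=2,interpolation=cv2.INTER_CUBIC)
q=(proj(fb,place(r.x,BOX),sb)-[190,80])*2+.5
for k in range(3): cv2.polylines(im,[np.round(q[4*k:4*k+4]).astype(int)],True,(0,0,255) if k<2 else (255,0,0),1)
out=np.zeros((600,800,3),np.uint8);out[:420,:560]=f['color'][:,:,::-1];out[-340+0:,400:]=im
cv2.imwrite('pics/c3.png',out)
E
```

```text
5.4 [0.46939801 0.22079606 0.3052624 ] [ 1.84276512e-01  9.82874435e-01 -1.10945665e-04  2.68132273e-05] [ 3.91791883e-01 -6.71645479e-02  1.85570764e+00 -2.20413002e-04
  1.35312569e+00 -8.08285398e-01]
box [ 0.51760955 -0.2773024  -0.4635279 ] -26.55819229516218 [-3.  -1.2  2.3 -1.1  0.9  1.9 -0.1  1.6]
```

View pics/c3.png

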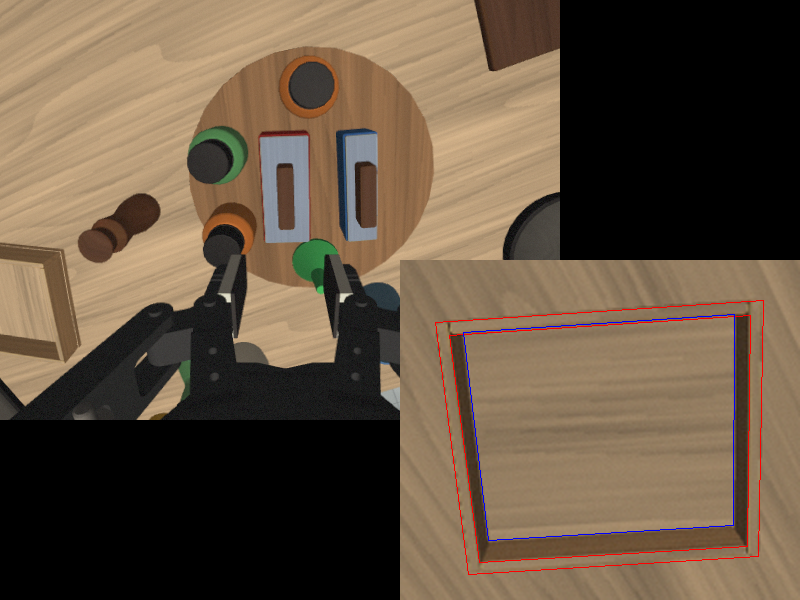

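The wrist view shows red lid corners (261,136), (307,135), (309,241), (266,243), blue lid corners (344,134), (377,131), (377,238), (348,241), and caps at (311,85), (224,250) amber and (210,161) green. The box overlay fits well.

```bash
python3 - <<'E'
from h import *
d=pickle.load(open('f0.pkl','rb'));t=d['top'];f,s=pickle.load(open('w2.pkl','rb'))
c5=lambda a:[(120+x/5-.4,165+y/5-.4) for x,y in a]
# order: top-cam crop corners TL,TR,BR,BL (img up=+x world, left=+y). tin +y -> yaw -21 (up-right in top), tin +x -> yaw -111 (right/down in top)
def fit(name,hw,T,W,H,p0):
    m=lambda a,b,z:[(-a,b,z),(a,b,z),(a,-b,z),(-a,-b,z)]
    for mode in('both','wrist','top'):
        def res(p):
            L=place(p[:3],m(hw,.066,p[3]));h=place(p[:3],m(.009,.035,p[3]+.03))
            a=(proj(t,L)-T).ravel();b=(proj(f,L,s)-W).ravel();c=(proj(f,h,s)-H).ravel()
            if mode=='wrist':return np.r_[b,c,(p[3]-.09)*1e4]
            if mode=='top':return np.r_[a,(p[3]-.09)*1e4]
            return np.r_[a,b,c]
        r=least_squares(res,p0);print(name,mode,np.round(r.x,4),np.degrees(r.x[2]).round(2),np.abs(r.fun).max().round(1))
# wrist image: up = yaw159 = tin -y ; right = yaw 69 = tin -x  -> corner(-x,+y)=right,bottom ; (+x,+y)=left,bottom ; (+x,-y)=left,top ; (-x,-y)=right,top
fit('red',.029,c5([(372,175),(470,207),(385,415),(290,388)]),[(309,241),(266,243),(261,136),(307,135)],[(295,229),(279,229),(277,165),(293,164)],[.49,.21,-.37,.09])
fit('blue',.020,c5([(235,125),(298,145),(228,362),(158,345)]),[(377,238),(348,241),(344,134),(377,131)],[(377,226),(361,227),(358,163),(375,164)],[.51,.30,-.37,.09])
for n,a,b in[('jarN',(537,232),(224,250)),('jarF',(240,468),(311,85)),('green',(478,411),(210,161))]:
    a=c5([a])[0];print(n,tri([(t,a,None),(f,b,s)]).round(4),onz(t,[a],.12).round(4),onz(f,[b],.12,s).round(4))
T=[(358,178),(405,208),(377,257),(330,233)]
b=np.load('box.npy');print('box in top',proj(t,place(b,rect(.098,.082,.05))).round(1))
c=t['color'][165:270,315:420,::-1];c=cv2.resize(c,None,fx=5,fy=5,interpolation=cv2.INTER_CUBIC)
for k in range(3): cv2.polylines(c,[np.round((proj(t,place(b,BOX[4*k:4*k+4]))-[315,165])*5+2).astype(int)],True,(0,0,255),1)
cv2.imwrite('pics/c4.png',c)
E
```

```text
red both [ 0.4872  0.2171 -1.9081  0.0754] -109.33 2.8
red wrist [ 0.4835  0.2186 -1.9089  0.09  ] -109.37 3.6
red top [ 0.4845  0.2129 -1.9014  0.09  ] -108.94 2.0
blue both [ 0.5159  0.3021 -1.8425  0.0801] -105.57 2.4
blue wrist [ 0.5126  0.3009 -1.8404  0.09  ] -105.44 2.4
blue top [ 0.5131  0.2964 -1.8434  0.09  ] -105.62 1.0
jarN [0.5188 0.1259 0.1056] [[0.515  0.1239 0.12  ]] [[0.5145 0.1317 0.12  ]]
jarF [0.3868 0.2828 0.103 ] [[0.3864 0.2781 0.12  ]] [[0.3863 0.2818 0.12  ]]
green [0.4192 0.1554 0.1019] [[0.4175 0.153  0.12  ]] [[0.4176 0.1607 0.12  ]]
box in top [[357.7 173.7]
 [409.2 198.6]
 [381.  259.1]
 [328.6 233. ]]
```

View pics/c4.png

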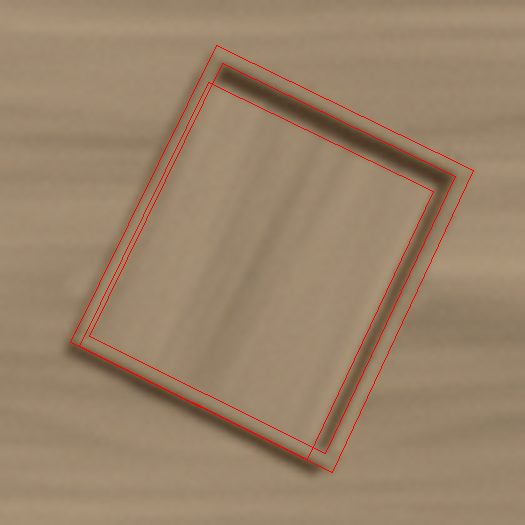

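The top-camera overlay confirms the box pose (inner rim edge from (222,65) to (455,178) in the crop coincides). Wrist and top disagree by a few mm over the turntable, so I'll look from close above the red handle before grasping.

Request:
{"op": "apply_moves", "data": {"offset": [[-0.5, 0.03, 3.5], [-0.5, 0.03, 3.5], [-0.5, 0, 3.5], [0, 0, 0]], "delta_rot": [[0, 0, -0.033], [0, 0, 0], [0, 0, 0], [0, 0, 0]]}}

```text
time: 5.85
eef_pos: [0.4802, 0.215, 0.1947]
tcp_rot: [0.169, 0.986, -0.003, -0.005]
ft_force: [-0.5, -0.0, -0.5]
width: 0.0402
gripper_force: 0.0
```

```bash
cat >> h.py <<'E'
def dark(f,guess,lo=(0,0,0),win=45,handle=True):
    """blob of dark handle / cap nearest guess"""
    c=f['color'].astype(int);r,g,b=c[...,0],c[...,1],c[...,2]
    m=((r<120)&(r-b>18)&(g<r*0.75)) if handle else ((c.max(2)<85)&(c.max(2)-c.min(2)<25))
    m=cv2.morphologyEx(m.astype(np.uint8),cv2.MORPH_OPEN,np.ones((3,3)))
    n,l,st,ce=cv2.connectedComponentsWithStats(m)
    k=[i for i in range(1,n) if st[i,4]>60]
    k=min(k,key=lambda i:np.linalg.norm(ce[i]-guess)); 
    cn=max(cv2.findContours((l==k).astype(np.uint8),cv2.RETR_EXTERNAL,cv2.CHAIN_APPROX_NONE)[0],key=len)
    return ce[k],st[k],cn
E
python3 - <<'E'
from rig import read_state, optics, env
from h import *
s=read_state();f=optics.grab_frame('wrist');print(s['time'],s['eef_pos'],s['tcp_rot'])
pickle.dump((f,s),open('w3.pkl','wb'))
c,st,cn=dark(f,(285,223));print(c,st,cv2.minAreaRect(cn))
f2,s2=pickle.load(open('w2.pkl','rb'))
c2,st2,cn2=dark(f2,(286,197));print(c2,st2,cv2.minAreaRect(cn2))
d=pickle.load(open('f0.pkl','rb'));si=d['side'];t=d['top']
c6=lambda x,y:(205+x/5.9-.4,95+y/5.9-.4)
c5=lambda x,y:(120+x/5-.4,165+y/5-.4)
for n,a,b in[('jarN',(537,232),(462,310)),('jarF',(240,468),(183,112)),('green',(478,411),(253,280))]:
    print(n,tri([(t,c5(*a),None),(si,c6(*b),None)]).round(4))
out=cv2.resize(f['color'][90:270,160:400,::-1],None,fx=3,fy=3,interpolation=cv2.INTER_CUBIC)
cv2.imwrite('pics/c5.png',out)
E
```

```text
5.85 [0.48017257 0.21498118 0.19474338] [ 0.16887176  0.98562357 -0.00285043 -0.00451403]
[288.36164506 223.16540009] [ 277  176   24   96 2237] ((288.5, 223.5), (95.0, 23.0), 90.0)
[285.36649746 195.9786802 ] [277 164  17  65 985] ((285.3248596191406, 196.09555053710938), (64.3161392211914, 15.418740272521973), 87.95458984375)
jarN [0.5145 0.123  0.1308]
jarF [0.387  0.2761 0.1293]
green [0.4188 0.1524 0.128 ]
```

View pics/c5.png

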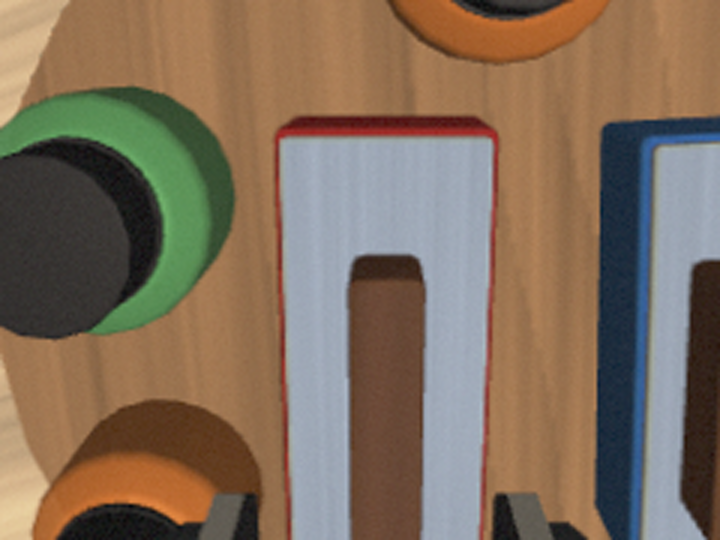

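The crop shows the red handle's top face from row 183 to about 272 (full image), column 288, aligned with the fingers; both lids and the green and amber caps are clear of the fingers.

```bash
python3 - <<'E'
from rig import read_state, optics, env
from h import *
s=read_state();f=optics.grab_frame('wrist');f=optics.grab_frame('wrist');s=read_state();print(s['time'],s['eef_pos'],s['tcp_rot'])
pickle.dump((f,s),open('w3.pkl','wb'))
c,st,cn=dark(f,(285,223));print(c,st)
f2,s2=pickle.load(open('w2.pkl','rb'))
T=R.from_quat(s['tcp_rot']).as_matrix()
e=onz(f,[(288.5,st[1]+8),(288.5,st[1]+95)],.12,s);print('ends',e.round(4),np.linalg.norm(e[0]-e[1]),e.mean(0).round(4))
print('tool rel',(T.T@(e.mean(0)-s['eef_pos'])).round(4), 'lid far edge',onz(f,[(252,135),(325,135)],.09,s).round(4))
e2=onz(f2,[(284.5,165),(287,229)],.12,s2);print('w2',e2.round(4),np.linalg.norm(e2[0]-e2[1]),e2.mean(0).round(4))
# height from the two wrist places: lid far corners
for a,b in [((252.5,135),(261,136)),((325,135),(307,135))]: print('tri lid corner',tri([(f,a,s),(f2,b,s2)]).round(4))
E
```

```text
6.0 [0.48428422 0.21713742 0.20176976] [1.67669014e-01 9.85843071e-01 4.06601068e-04 6.12623811e-04]
[284.22413793 217.01211556] [ 273  171   24   94 2146]
ends [[0.4555 0.2319 0.12  ]
 [0.5201 0.2095 0.12  ]] 0.0683415486715723 [0.4878 0.2207 0.12  ]
tool rel [-0.002   0.0044  0.0818] lid far edge [[0.4207 0.2149 0.09  ]
 [0.439  0.2674 0.09  ]]
w2 [[0.4493 0.2302 0.12  ]
 [0.5162 0.2071 0.12  ]] 0.07086046901844498 [0.4827 0.2186 0.12  ]
tri lid corner [0.4215 0.2092 0.0352]
tri lid corner [0.4234 0.2591 0.1901]
```

Request:
{"op": "apply_moves", "data": {"offset": [[-0.2, 0.1, 3], [0, 0.05, 3], [0, 0, 2], [0, 0, 1.0], [0, 0, 0], [0, 0, 0]], "delta_rot": [[0, 0, 0], [0, 0, 0], [0, 0, 0], [0, 0, 0], [0, 0, 0], [0, 0, 0]]}}

```text
time: 6.6
eef_pos: [0.4874, 0.2183, 0.1123]
tcp_rot: [0.167, 0.986, 0.001, 0.001]
ft_force: [-0.3, -0.4, 0.0]
width: 0.0401
gripper_force: 0.0
```

Request:
{"op": "apply_moves", "data": {"offset": [[0, 0, 0], [0, 0, 0], [0, 0, 0], [0, 0, 0], [0, 0, 0], [0, 0, 0]], "delta_rot": [[0, 0, 0], [0, 0, 0], [0, 0, 0], [0, 0, 0], [0, 0, 0], [0, 0, 0]], "hand": 0}}

```text
time: 7.2
eef_pos: [0.487, 0.2179, 0.1118]
tcp_rot: [0.167, 0.986, 0.0, 0.001]
ft_force: [-0.9, -2.1, 6.3]
width: 0.0165
gripper_force: 65.1
```

Request:
{"op": "apply_moves", "data": {"offset": [[0, 0, -1], [0, 0, -2], [0, 0, -3], [0, 0, -3], [0, 0, -3], [0, 0, -2.5], [0, 0, 0], [0, 0, 0], [0, 0, 0], [0, 0, 0], [0, 0, 0], [0, 0, 0], [0, 0, 0], [0, 0, 0], [0, 0, 0], [0, 0, 0], [0, 0, 0], [0, 0, 0], [0, 0, 0], [0, 0, 0]], "delta_rot": [[0, 0, 0], [0, 0, 0], [0, 0, 0], [0, 0, 0], [0, 0, 0], [0, 0, 0], [0, 0, 0.1], [0, 0, 0.133], [0, 0, 0.133], [0, 0, 0.133], [0, 0, 0.133], [0, 0, 0.133], [0, 0, 0.133], [0, 0, 0.133], [0, 0, 0.133], [0, 0, 0.133], [0, 0, 0.133], [0, 0, 0.133], [0, 0, 0.133], [0, 0, 0]]}}

```text
time: 9.2
eef_pos: [0.4852, 0.2176, 0.2546]
tcp_rot: [0.85, 0.527, -0.001, -0.0]
ft_force: [-0.6, 0.2, -3.8]
width: 0.0166
gripper_force: 63.7
```

```bash
python3 - <<'E'
from rig import read_state, optics, env
from h import *
s=read_state();f=optics.grab_frame('wrist');print(s['time'],s['eef_pos'],s['tcp_rot'],s['ft_force'],s['width'])
pickle.dump((f,s),open('w4.pkl','wb'))
c=f['color'].astype(int);m=(c[...,2]>c[...,0]+8)&(c.max(2)>90)
for col in (262,270,284,300,308):
    r=np.where(m[:,col])[0];print(col,r[:1],r[-1:],len(r))
for row in (150,180,220): 
    r=np.where(m[row])[0];print(row,r[:1],r[-1:])
r0=np.where(m[:,265])[0][0]
# in tool frame: intersect with plane tool z=+0.022
K=f['camera_matrix'];n=cv2.undistortPoints(np.array([[[284.,r0]]]),K,np.array(f['dist']))[0,0]
A=np.array(f['tool_from_camera']);d=A[:3,:3]@[n[0],n[1],1];o=A[:3,3]
for z in(.018,.022,.026):print(z,(o+d*(z-o[2])/d[2]).round(4))
E
```

```text
9.2 [0.48521653 0.21762856 0.25463168] [ 8.49781978e-01  5.27133616e-01 -7.97270617e-04 -3.22936833e-04] [-0.57924833  0.16828398 -3.7582845 ] 0.01663071145080333
262 [79] [348] 146
270 [77] [348] 81
284 [74] [348] 79
300 [71] [348] 83
308 [70] [347] 144
150 [231] [409]
180 [233] [335]
220 [235] [538]
0.018 [ 0.0942 -0.0012  0.018 ]
0.022 [ 0.0945 -0.0012  0.022 ]
0.026 [ 0.0948 -0.0012  0.026 ]
```

```bash
python3 - <<'E'
from h import *
f,s=pickle.load(open('w4.pkl','rb'));c=f['color'].astype(int)
for col in (245,284,320): print(col,[(r,*c[r,col]) for r in range(40,300,9)])
print([(x,*c[200,x]) for x in range(200,370,6)])
E
```

```text
245 [(40, np.int64(136), np.int64(101), np.int64(69)), (49, np.int64(143), np.int64(106), np.int64(73)), (58, np.int64(149), np.int64(109), np.int64(75)), (67, np.int64(146), np.int64(110), np.int64(74)), (76, np.int64(152), np.int64(111), np.int64(79)), (85, np.int64(138), np.int64(147), np.int64(158)), (94, np.int64(92), np.int64(64), np.int64(50)), (103, np.int64(94), np.int64(63), np.int64(49)), (112, np.int64(87), np.int64(60), np.int64(45)), (121, np.int64(138), np.int64(146), np.int64(159)), (130, np.int64(96), np.int64(23), np.int64(23)), (139, np.int64(133), np.int64(132), np.int64(133)), (148, np.int64(144), np.int64(151), np.int64(166)), (157, np.int64(141), np.int64(150), np.int64(163)), (166, np.int64(140), np.int64(150), np.int64(162)), (175, np.int64(140), np.int64(148), np.int64(162)), (184, np.int64(139), np.int64(150), np.int64(163)), (193, np.int64(142), np.int64(149), np.int64(164)), (202, np.int64(141), np.int64(147), np.int64(160)), (211, np.int64(138), np.int64(144), np.int64(158)), (220, np.int64(139), np.int64(150), np.int64(161)), (229, np.int64(141), np.int
[... 4092 characters left out ...]
int64(61), np.int64(38), np.int64(27)), (296, np.int64(66), np.int64(42), np.int64(33)), (302, np.int64(143), np.int64(152), np.int64(166)), (308, np.int64(140), np.int64(147), np.int64(161)), (314, np.int64(142), np.int64(150), np.int64(162)), (320, np.int64(142), np.int64(151), np.int64(163)), (326, np.int64(137), np.int64(147), np.int64(160)), (332, np.int64(139), np.int64(148), np.int64(159)), (338, np.int64(119), np.int64(87), np.int64(62)), (344, np.int64(122), np.int64(90), np.int64(62)), (350, np.int64(124), np.int64(91), np.int64(62)), (356, np.int64(129), np.int64(94), np.int64(67)), (362, np.int64(132), np.int64(97), np.int64(67)), (368, np.int64(129), np.int64(96), np.int64(65))]
```

```bash
cat >> h.py <<'E'
def intool(f,p,z):
    n=cv2.undistortPoints(np.array([[p]],float),f['camera_matrix'],np.array(f['dist']))[0,0]
    A=np.array(f['tool_from_camera']);d=A[:3,:3]@[n[0],n[1],1];o=A[:3,3];return o+d*(z-o[2])/d[2]
def psi(q):return 2*np.degrees(np.arctan2(q[1],q[0]))
def mv(target,s=None,yaw=None):
    """tool-axis cm from the present pose to a world target; rotation about tool z in rad"""
    from rig import read_state
    s=s or read_state();T=R.from_quat(s['tcp_rot']).as_matrix();d=T.T@(np.array(target)-s['eef_pos'])*100
    a=None if yaw is None else -np.radians((yaw-psi(s['tcp_rot'])+180)%360-180)
    print('t',round(s['time'],2),'pos',np.round(s['eef_pos'],4),'psi',round(psi(s['tcp_rot']),2),'move cm',d.round(2),'rz',a)
def boxpt(x,y,z):return place(np.load('box.npy'),[(x,y,z)])[0]
E
python3 - <<'E'
from h import *
f,s=pickle.load(open('w4.pkl','rb'))
for z in(.02,.022,.024): print(intool(f,(284,137.5),z).round(4),intool(f,(231,200),z).round(4),intool(f,(336,200),z).round(4))
p=boxpt(-.057,0,.2546);print(p);mv(p,yaw=63.44)
E
```

```text
[ 0.0679 -0.0012  0.02  ] [ 0.0371 -0.0278  0.02  ] [0.0371 0.0249 0.02  ]
[ 0.0677 -0.0012  0.022 ] [ 0.0365 -0.0282  0.022 ] [0.0364 0.0253 0.022 ]
[ 0.0675 -0.0012  0.024 ] [ 0.0358 -0.0286  0.024 ] [0.0358 0.0256 0.024 ]
[ 0.46662414 -0.25181732  0.2546    ]
t 9.25 pos [0.4853 0.2177 0.2547] psi 63.8 move cm [-4.295e+01  1.905e+01  2.000e-02] rz 0.006351731368670744
```

Request:
{"op": "apply_moves", "data": {"offset": [[-1.5, 0.67, 0], [-3, 1.33, 0], [-3.5, 1.55, 0], [-3.5, 1.55, 0], [-3.5, 1.55, 0], [-3.5, 1.55, 0], [-3.5, 1.55, 0], [-3.5, 1.55, 0], [-3.5, 1.55, 0], [-3.5, 1.55, 0], [-3.5, 1.55, 0], [-3.5, 1.55, 0], [-2.1, 1.0, 0], [-1, 0.5, 0], [0, 0.05, 0], [0, 0, 0]], "delta_rot": [[0, 0, 0], [0, 0, 0.006], [0, 0, 0], [0, 0, 0], [0, 0, 0], [0, 0, 0], [0, 0, 0], [0, 0, 0], [0, 0, 0], [0, 0, 0], [0, 0, 0], [0, 0, 0], [0, 0, 0], [0, 0, 0], [0, 0, 0], [0, 0, 0]]}}

```text
time: 10.85
eef_pos: [0.4648, -0.2477, 0.255]
tcp_rot: [0.851, 0.525, 0.0, -0.001]
ft_force: [-0.2, -0.1, -4.3]
width: 0.0166
gripper_force: 63.6
```

```bash
python3 - <<'E'
from h import *
from rig import optics
mv(boxpt(-.057,-.0015,.0858),yaw=63.44)
from rig import read_state
s=read_state();f=optics.grab_frame('wrist');pickle.dump((f,s),open('w5.pkl','wb'))
b=np.load('box.npy');q=proj(f,place(b,BOX),s).round(0);print(q[:8].tolist())
im=f['color'][:,:,::-1].copy()
for k in range(3): cv2.polylines(im,[q[4*k:4*k+4].astype(int)],True,(0,0,255),1)
cv2.imwrite('pics/c6.png',im)
E
```

```text
t 10.85 pos [ 0.4648 -0.2477  0.255 ] psi 63.32 move cm [-0.45  0.37 16.92] rz -0.0020159876855708543
[[436.0, 110.0], [417.0, 251.0], [254.0, 252.0], [249.0, 108.0], [428.0, 117.0], [411.0, 245.0], [261.0, 246.0], [257.0, 116.0]]
```

View pics/c6.png

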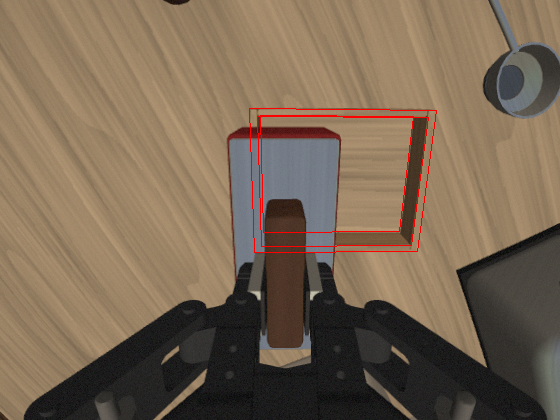

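The overlay matches the box edges within about 1 px, and the red tin is square to it.

Request:
{"op": "apply_moves", "data": {"offset": [[-0.25, 0.2, 2], [-0.2, 0.17, 3], [0, 0, 3], [0, 0, 2], [0, 0, 1], [0, 0, 0], [0, 0, 0]], "delta_rot": [[0, 0, -0.002], [0, 0, 0], [0, 0, 0], [0, 0, 0], [0, 0, 0], [0, 0, 0], [0, 0, 0]]}}

```text
time: 11.6
eef_pos: [0.4671, -0.2539, 0.1463]
tcp_rot: [0.85, 0.526, 0.0, 0.001]
ft_force: [0.4, 0.6, -3.8]
width: 0.0162
gripper_force: 63.6
```

```bash
python3 -c "
from h import *
mv(boxpt(-.057,-.0015,.0858),yaw=63.44)"
```

```text
t 11.6 pos [ 0.4671 -0.2539  0.1463] psi 63.48 move cm [ 0.01 -0.15  6.05] rz 0.0006367147681008045
```

Request:
{"op": "apply_moves", "data": {"offset": [[0, -0.1, 1.5], [0, 0, 1.5], [0, 0, 1.2], [0, 0, 0.7], [0, 0, 0.4], [0, 0, 0.2], [0, 0, 0.1], [0, 0, 0], [0, 0, 0]], "delta_rot": [[0, 0, 0], [0, 0, 0], [0, 0, 0], [0, 0, 0], [0, 0, 0], [0, 0, 0], [0, 0, 0], [0, 0, 0], [0, 0, 0]]}}

```text
time: 12.5
eef_pos: [0.4658, -0.2539, 0.0898]
tcp_rot: [0.851, 0.526, 0.0, 0.0]
ft_force: [-0.9, 0.3, -3.9]
width: 0.0168
gripper_force: 63.7
```

Request:
{"op": "apply_moves", "data": {"offset": [[0, 0, 0.2], [0, 0, 0.1], [0, 0, 0.1], [0, 0, 0.1], [0, 0, 0]], "delta_rot": [[0, 0, 0], [0, 0, 0], [0, 0, 0], [0, 0, 0], [0, 0, 0]]}}

```text
time: 13.0
eef_pos: [0.4656, -0.2537, 0.0859]
tcp_rot: [0.851, 0.526, 0.0, -0.0]
ft_force: [-3.6, 3.8, 8.2]
width: 0.0169
gripper_force: 65.3
```

Request:
{"op": "apply_moves", "data": {"offset": [[0, 0, 0], [0, 0, 0], [0, 0, 0], [0, 0, 0]], "delta_rot": [[0, 0, 0], [0, 0, 0], [0, 0, 0], [0, 0, 0]], "hand": 4.0}}

```text
time: 13.4
eef_pos: [0.4656, -0.2538, 0.0843]
tcp_rot: [0.851, 0.526, 0.0, 0.0]
ft_force: [-0.2, 0.5, 0.3]
width: 0.0404
gripper_force: 0.0
```

Request:
{"op": "apply_moves", "data": {"offset": [[0, 0, -1], [0, 0, -3], [0, 0, -4], [0, 0, -4], [0, 0, -4], [0, 0, -1], [0, 0, 0]], "delta_rot": [[0, 0, 0], [0, 0, 0], [0, 0, 0], [0, 0, 0], [0, 0, 0], [0, 0, 0], [0, 0, 0]]}}

```text
time: 14.1
eef_pos: [0.4669, -0.2546, 0.2577]
tcp_rot: [0.851, 0.526, 0.001, 0.003]
ft_force: [-0.3, -0.1, -0.2]
width: 0.0404
gripper_force: 0.0
```

```bash
python3 - <<'E'
from h import *
from rig import read_state,optics
s=read_state();f=optics.grab_frame('wrist');t=optics.grab_frame('top');pickle.dump((f,s,t),open('w6.pkl','wb'))
c=f['color'].astype(int);m=((c[...,2]>c[...,0]+8)&(c.max(2)>100)).astype(np.uint8)
n,l,st,ce=cv2.connectedComponentsWithStats(m)
print([(st[i].tolist(),ce[i].round(1).tolist()) for i in range(1,n) if st[i,4]>800])
b=np.load('box.npy')
lid=[(-.029-.057,.066,.064),(.029-.057,.066,.064),(.029-.057,-.066,.064),(-.029-.057,-.066,.064)]
print('expected lid px',proj(f,place(b,lid),s).round(1).tolist())
# blue tin pose in old frame
mv([.5128,.2995,.25],yaw=180-105.5+90-0.0)
E
```

```text
[([489, 0, 67, 113, 809], [511.5, 70.9]), ([256, 121, 51, 115, 4190], [281.5, 174.2])]
expected lid px [[254.1, 119.3], [311.6, 119.2], [308.6, 239.2], [257.6, 239.3]]
t 14.2 pos [ 0.4649 -0.2533  0.2534] psi 63.41 move cm [ 51.58 -20.46   0.37] rz -1.7643092123160433
```

Request:
{"op": "apply_moves", "data": {"offset": [[1.8, -0.7, 0], [3.8, -1.5, 0], [3.8, -1.5, 0], [3.8, -1.5, 0], [3.8, -1.5, 0], [3.8, -1.5, 0], [3.8, -1.5, 0], [3.8, -1.5, 0], [3.8, -1.5, 0], [3.8, -1.5, 0], [3.8, -1.5, 0], [3.8, -1.5, 0], [3.8, -1.5, 0], [3.8, -1.5, 0], [0.4, -0.3, 0]], "delta_rot": [[0, 0, 0], [0, 0, 0], [0, 0, 0], [0, 0, 0], [0, 0, 0], [0, 0, 0], [0, 0, 0], [0, 0, 0], [0, 0, 0], [0, 0, 0], [0, 0, 0], [0, 0, 0], [0, 0, 0], [0, 0, 0], [0, 0, 0]]}}

```text
time: 15.7
eef_pos: [0.5116, 0.3029, 0.2509]
tcp_rot: [0.85, 0.527, -0.002, -0.001]
ft_force: [0.8, 0.2, -0.7]
width: 0.0404
gripper_force: 0.0
```

Request:
{"op": "apply_moves", "data": {"offset": [[0, 0, 0], [0, 0, 0], [0, 0, 0], [0, 0, 0], [0, 0, 0], [0, 0, 0], [0, 0, 0], [0, 0, 0], [0, 0, 1], [0, 0, 1], [0, 0, 1], [0, 0, 1], [0, 0, 1], [0, 0, 0], [0, 0, 0], [0, 0, 0]], "delta_rot": [[0, 0, -0.136], [0, 0, -0.136], [0, 0, -0.136], [0, 0, -0.136], [0, 0, -0.136], [0, 0, -0.136], [0, 0, -0.136], [0, 0, -0.136], [0, 0, -0.136], [0, 0, -0.136], [0, 0, -0.136], [0, 0, -0.136], [0, 0, -0.132], [0, 0, 0], [0, 0, 0], [0, 0, 0]]}}

```text
time: 17.3
eef_pos: [0.513, 0.2992, 0.2041]
tcp_rot: [0.136, 0.991, -0.0, -0.0]
ft_force: [0.2, -0.1, 0.1]
width: 0.0396
gripper_force: 0.0
```

```bash
python3 - <<'E'
from h import *
from rig import read_state,optics
s=read_state();f=optics.grab_frame('wrist');pickle.dump((f,s),open('w7.pkl','wb'))
mv(s['eef_pos'])
c=f['color'].astype(int);m=((c[...,2]>c[...,0]+8)&(c.max(2)>100)).astype(np.uint8)
n,l,st,ce=cv2.connectedComponentsWithStats(m)
print([(st[i].tolist(),ce[i].round(1).tolist()) for i in range(1,n) if st[i,4]>400])
c,st,cn=dark(f,(285,223));print(c,st,cv2.minAreaRect(cn))
for col in(272,298,302):print(col,[(r,*f['color'][r,col].tolist()) for r in range(110,200,6)])
for row in(155,165):print(row,[(x,*f['color'][row,x].tolist()) for x in range(240,330,5)])
E
```

```text
t 17.35 pos [0.5132 0.2994 0.2045] psi 164.38 move cm [ 0.01 -0.03  0.04] rz None
[([262, 127, 49, 148, 4277], [286.2, 190.6]), ([242, 269, 22, 47, 636], [252.9, 292.3])]
[285.42521572 214.8029722 ] [ 274  169   24   94 2086] ((285.5, 215.5), (93.0, 23.0), 90.0)
272 [(110, 144, 108, 76), (116, 143, 106, 71), (122, 144, 108, 74), (128, 48, 89, 142), (134, 146, 153, 167), (140, 144, 152, 167), (146, 141, 150, 163), (152, 144, 152, 166), (158, 144, 154, 166), (164, 146, 155, 169), (170, 146, 155, 168), (176, 143, 153, 166), (182, 144, 155, 168), (188, 144, 153, 168), (194, 146, 156, 167)]
298 [(110, 148, 108, 73), (116, 150, 112, 76), (122, 150, 109, 75), (128, 51, 88, 138), (134, 150, 159, 172), (140, 146, 154, 169), (146, 144, 154, 167), (152, 147, 157, 169), (158, 146, 156, 170), (164, 149, 158, 171), (170, 143, 154, 168), (176, 128, 136, 146), (182, 114, 111, 113), (188, 113, 109, 115), (194, 128, 132, 143)]
302 [(110, 140, 102, 69), (116, 143, 106, 71), (122, 146, 105, 74), (128, 46, 82, 134), (134, 145, 156, 169), (140, 148, 158, 171), (146, 147, 155, 168), (152, 144, 155, 167), (
[... 233 characters left out ...]
01, 71), (260, 140, 104, 72), (265, 147, 156, 163), (270, 146, 155, 168), (275, 144, 154, 166), (280, 152, 162, 174), (285, 145, 155, 169), (290, 144, 154, 165), (295, 146, 155, 169), (300, 145, 155, 167), (305, 145, 155, 168), (310, 83, 84, 100), (315, 162, 121, 85), (320, 159, 118, 79), (325, 157, 117, 81)]
165 [(240, 154, 116, 80), (245, 162, 118, 79), (250, 149, 109, 75), (255, 132, 97, 65), (260, 141, 106, 70), (265, 148, 156, 163), (270, 146, 155, 169), (275, 144, 153, 167), (280, 151, 160, 174), (285, 146, 155, 168), (290, 140, 150, 164), (295, 146, 155, 169), (300, 148, 158, 170), (305, 149, 158, 170), (310, 108, 91, 92), (315, 161, 118, 83), (320, 160, 118, 82), (325, 152, 112, 77)]
```

```bash
python3 - <<'E'
from h import *
f,s=pickle.load(open('w7.pkl','rb'))
e=intool(f,(286,131.5),.1145);print('lid edge',e,'centre x',e[0]-.066)
h=intool(f,(285.5,178),.0845);print('handle far end',h,'centre x',h[0]-.035)
f3,s3=pickle.load(open('w3.pkl','rb'))
print('red ref', intool(f3,(284.5,179),.0818))
E
```

```text
lid edge [0.06165761 0.00270178 0.1145    ] centre x -0.004342392523064648
handle far end [0.03210441 0.00225318 0.0845    ] centre x -0.0028955910969219525
red ref [0.03213862 0.00151576 0.0818    ]
```

```bash
python3 - <<'E'
from h import *
for n in('w1','w2','w3','w4','w5','w6','w7'):
    v=pickle.load(open(n+'.pkl','rb'));f=v[0];print(n,f['camera_matrix'][0,[0,2]],f['camera_matrix'][1,2],f['tool_from_camera'][:3].round(4).tolist(),f['dist'])
E
```

```text
w1 [309.35610194 284.77643011] 206.57692399233662 [[0.0001, -0.9486, -0.3164, 0.083], [1.0, -0.0, 0.0005, -0.001], [-0.0004, -0.3164, 0.9486, -0.1282]] [-0.06907366  0.          0.          0.          0.        ]
w2 [309.35610194 284.77643011] 206.57692399233662 [[0.0001, -0.9482, -0.3177, 0.0823], [1.0, -0.0001, 0.0008, 0.0015], [-0.0008, -0.3177, 0.9482, -0.1282]] [-0.06907366  0.          0.          0.          0.        ]
w3 [309.35610194 284.77643011] 206.57692399233662 [[0.0001, -0.9482, -0.3178, 0.0823], [1.0, -0.0001, 0.0008, 0.0015], [-0.0008, -0.3178, 0.9482, -0.1282]] [-0.06907366  0.          0.          0.          0.        ]
w4 [309.35610194 284.77643011] 206.57692399233662 [[0.0001, -0.9486, -0.3164, 0.083], [1.0, -0.0, 0.0005, -0.0009], [-0.0005, -0.3164, 0.9486, -0.1282]] [-0.06907366  0.          0.          0.          0.        ]
w5 [309.35610194 284.77643011] 206.57692399233662 [[0.0001, -0.9486, -0.3164, 0.083], [1.0, -0.0, 0.0005, -0.0009], [-0.0005, -0.3164, 0.9486, -0.1282]] [-0.06907366  0.          0.          0.          0.        ]
w6 [309.35610194 284.77643011] 206.57692399233662 [[0.0001, -0.9486, -0.3164, 0.083], [1.0, -0.0, 0.0005, -0.0009], [-0.0005, -0.3164, 0.9486, -0.1282]] [-0.06907366  0.          0.          0.          0.        ]
w7 [309.35610194 284.77643011] 206.57692399233662 [[0.0001, -0.9482, -0.3178, 0.0822], [1.0, -0.0001, 0.0007, 0.0016], [-0.0007, -0.3178, 0.9482, -0.1282]] [-0.06907366  0.          0.          0.          0.        ]
```

Request:
{"op": "apply_moves", "data": {"offset": [[-0.2, 0, 2.5], [-0.15, 0.05, 3], [0, 0, 2], [0, 0, 1.2], [0, 0, 0.4], [0, 0, 0], [0, 0, 0]], "delta_rot": [[0, 0, 0], [0, 0, 0], [0, 0, 0], [0, 0, 0], [0, 0, 0], [0, 0, 0], [0, 0, 0]]}}

```text
time: 18.05
eef_pos: [0.5175, 0.2996, 0.1147]
tcp_rot: [0.135, 0.991, 0.001, 0.001]
ft_force: [-0.5, 0.8, 0.2]
width: 0.0396
gripper_force: 0.0
```

Request:
{"op": "apply_moves", "data": {"offset": [[0, 0, 0], [0, 0, 0], [0, 0, 0], [0, 0, 0], [0, 0, 0]], "delta_rot": [[0, 0, 0], [0, 0, 0], [0, 0, 0], [0, 0, 0], [0, 0, 0]], "hand": 0}}

```text
time: 18.55
eef_pos: [0.5174, 0.2993, 0.1148]
tcp_rot: [0.135, 0.991, 0.001, 0.001]
ft_force: [-0.7, -1.8, 6.2]
width: 0.0166
gripper_force: 60.4
```

Request:
{"op": "apply_moves", "data": {"offset": [[0, 0, -1], [0, 0, -2], [0, 0, -3], [0, 0, -3], [0, 0, -3], [0, 0, -2.5], [0, 0, 0], [0, 0, 0], [0, 0, 0], [0, 0, 0], [0, 0, 0], [0, 0, 0], [0, 0, 0], [0, 0, 0], [0, 0, 0], [0, 0, 0], [0, 0, 0], [0, 0, 0], [0, 0, 0], [0, 0, 0]], "delta_rot": [[0, 0, 0], [0, 0, 0], [0, 0, 0], [0, 0, 0], [0, 0, 0], [0, 0, 0], [0, 0, 0.132], [0, 0, 0.136], [0, 0, 0.136], [0, 0, 0.136], [0, 0, 0.136], [0, 0, 0.136], [0, 0, 0.136], [0, 0, 0.136], [0, 0, 0.136], [0, 0, 0.136], [0, 0, 0.136], [0, 0, 0.136], [0, 0, 0.136], [0, 0, 0]]}}

```text
time: 20.55
eef_pos: [0.516, 0.2989, 0.2578]
tcp_rot: [0.851, 0.525, -0.001, -0.0]
ft_force: [-0.4, 0.6, -2.3]
width: 0.0165
gripper_force: 59.4
```

```bash
cat >> h.py <<'E'
def lidedge(f,cols):
    """row where the grey lid (over the coloured rim) begins, going up from row 190"""
    c=f['color'].astype(int);o=[]
    for x in cols:
        m=(c[:,x,2]>c[:,x,0]+8)&(c[:,x,0]>120);r=170
        while m[r]:r-=1
        o.append(r+1)
    return o
E
python3 - <<'E'
from h import *
from rig import read_state,optics
s=read_state();f=optics.grab_frame('wrist');pickle.dump((f,s),open('w8.pkl','wb'));print(s['ft_force'],s['width'])
e=lidedge(f,(258,265,285,305,312));print(e)
c=f['color'].astype(int)
print([(x,*c[170,x].tolist()) for x in range(235,340,5)])
print(intool(f,(285,np.median(e)),.1148-.09)) 
mv(boxpt(-.004,-.0,.0888),yaw=63.44)
E
```

```text
[-0.43986797  0.59276947 -2.313934  ] 0.016464083358273603
[137, 137, 137, 137, 137]
[(235, 140, 105, 70), (240, 146, 109, 75), (245, 145, 108, 76), (250, 122, 132, 130), (255, 138, 146, 159), (260, 141, 148, 163), (265, 134, 144, 155), (270, 136, 147, 159), (275, 142, 148, 162), (280, 141, 149, 161), (285, 140, 148, 161), (290, 136, 145, 157), (295, 138, 148, 159), (300, 138, 147, 159), (305, 135, 145, 157), (310, 137, 144, 158), (315, 140, 147, 160), (320, 84, 102, 125), (325, 147, 109, 75), (330, 151, 113, 76), (335, 153, 112, 77)]
[ 0.06767022 -0.00071373  0.0248    ]
t 20.6 pos [0.5161 0.2989 0.2579] psi 63.58 move cm [-51.52  25.39  16.93] rz 0.0024000522192971084
```

Request:
{"op": "apply_moves", "data": {"offset": [[-1.6, 0.79, 0], [-3.6, 1.77, 0], [-3.6, 1.77, 0], [-3.6, 1.77, 0], [-3.6, 1.77, 0], [-3.6, 1.77, 0], [-3.6, 1.77, 0], [-3.6, 1.77, 0], [-3.6, 1.77, 0], [-3.6, 1.77, 0], [-3.6, 1.77, 0], [-3.6, 1.77, 0], [-3.6, 1.77, 0], [-3.6, 1.77, 0], [-2, 1, 0], [-1.2, 0.6, 0], [0, 0, 3], [0, 0, 4], [0, 0, 3], [0, 0, 0]], "delta_rot": [[0, 0, 0.002], [0, 0, 0], [0, 0, 0], [0, 0, 0], [0, 0, 0], [0, 0, 0], [0, 0, 0], [0, 0, 0], [0, 0, 0], [0, 0, 0], [0, 0, 0], [0, 0, 0], [0, 0, 0], [0, 0, 0], [0, 0, 0], [0, 0, 0], [0, 0, 0], [0, 0, 0], [0, 0, 0], [0, 0, 0]]}}

```text
time: 22.6
eef_pos: [0.5074, -0.2735, 0.1527]
tcp_rot: [0.851, 0.525, -0.003, -0.005]
ft_force: [-0.6, 0.1, -2.6]
width: 0.0167
gripper_force: 59.4
```

```bash
python3 - <<'E'
from h import *
from rig import read_state,optics
mv(boxpt(-.004,-.0015,.0888),yaw=63.44)
s=read_state();f=optics.grab_frame('wrist');pickle.dump((f,s),open('w9.pkl','wb'))
c=f['color'].astype(int)
# red lid right edge vs blue lid left edge in this picture, row 170
for row in (160,180):print([(x,*c[row,x].tolist()) for x in range(175,262,4)])
E
```

```text
t 22.6 pos [ 0.5074 -0.2735  0.1527] psi 63.39 move cm [-0.05  0.75  6.38] rz -0.0009175643249514367
[(175, 166, 142, 103), (179, 157, 131, 103), (183, 123, 109, 83), (187, 117, 125, 136), (191, 125, 130, 141), (195, 129, 137, 148), (199, 121, 130, 140), (203, 119, 129, 139), (207, 122, 130, 142), (211, 126, 135, 145), (215, 125, 133, 145), (219, 124, 132, 143), (223, 123, 130, 139), (227, 125, 132, 143), (231, 125, 134, 145), (235, 122, 131, 143), (239, 123, 129, 141), (243, 124, 131, 142), (247, 68, 82, 98), (251, 121, 128, 129), (255, 120, 127, 138), (259, 125, 131, 144)]
[(175, 169, 144, 112), (179, 163, 137, 106), (183, 158, 134, 98), (187, 123, 131, 143), (191, 121, 128, 140), (195, 125, 132, 145), (199, 123, 130, 142), (203, 56, 38, 25), (207, 56, 34, 26), (211, 62, 39, 31), (215, 61, 40, 29), (219, 61, 37, 21), (223, 55, 30, 14), (227, 47, 27, 19), (231, 33, 19, 12), (235, 122, 129, 140), (239, 120, 128, 139), (243, 124, 130, 144), (247, 96, 106, 115), (251, 122, 130, 124), (255, 121, 128, 138), (259, 124, 130, 142)]
```

Request:
{"op": "apply_moves", "data": {"offset": [[0, 0, 0], [0, 0, 0]], "delta_rot": [[0, 0, 0], [0, 0, 0]]}}

```text
time: 22.85
eef_pos: [0.5133, -0.2769, 0.1611]
tcp_rot: [0.851, 0.525, 0.001, 0.002]
ft_force: [-1.1, 0.4, -1.1]
width: 0.0168
gripper_force: 59.4
```

```bash
python3 - <<'E'
from h import *
from rig import read_state,optics
mv(boxpt(-.004,-.0015,.0888),yaw=63.44)
s=read_state();f=optics.grab_frame('wrist');pickle.dump((f,s),open('w9.pkl','wb'))
c=f['color'].astype(int)
g=(c[...,2]>c[...,0]+6)&(c[...,0]>95)
for row in (155,165):
    x=np.where(g[row,150:400])[0]+150;k=np.split(x,np.where(np.diff(x)>2)[0]+1);k=[(a[0],a[-1]) for a in k if len(a)>8];print(row,k)
    for a,b in k: print(onz(f,[(a,row),(b,row)],.064,s).round(4).tolist())
b=np.load('box.npy');ci,si=np.cos(b[2]),np.sin(b[2])
row=160
x=np.where(g[row,150:400])[0]+150;a=x[0]
# lid left/right of red in box x (z .064) ; blue lid in box x (z = lid of held tin)
def bx(px,z):
    p=onz(f,[px],z,s)[0]-[b[0],b[1],0];return round(float(p[0]*ci+p[1]*si),4),round(float(-p[0]*si+p[1]*ci),4)
k=np.split(x,np.where(np.diff(x)>2)[0]+1);k=[(a[0],a[-1]) for a in k if len(a)>8]
print(k);print('red',bx((k[0][0],row),.064),bx((k[0][1],row),.064));zl=s['eef_pos'][2]-.0248;print('blue',bx((k[-1][0],row),zl),bx((k[-1][1],row),zl))
E
```

```text
t 22.85 pos [ 0.5133 -0.2769  0.1611] psi 63.34 move cm [ 0.   -0.03  7.23] rz -0.001733393395142784
155 [(np.int64(176), np.int64(246)), (np.int64(251), np.int64(318))]
[[0.4632, -0.1982, 0.064], [0.5091, -0.2216, 0.064]]
[[0.5123, -0.2232, 0.064], [0.556, -0.2452, 0.064]]
165 [(np.int64(177), np.int64(246)), (np.int64(252), np.int64(318))]
[[0.4598, -0.2048, 0.064], [0.5055, -0.228, 0.064]]
[[0.5095, -0.23, 0.064], [0.5529, -0.2519, 0.064]]
[(np.int64(177), np.int64(246)), (np.int64(251), np.int64(319))]
red (-0.0837, 0.0428) (-0.0327, 0.0424)
blue (-0.0214, 0.0549) (0.0124, 0.0548)
```

Request:
{"op": "apply_moves", "data": {"offset": [[0, 0.15, 0.5], [0, 0, 1.5], [0, 0, 1.5], [0, 0, 1.2], [0, 0, 0.8], [0, 0, 0.6], [0, 0, 0.4], [0, 0, 0.2], [0, 0, 0.1], [0, 0, 0], [0, 0, 0]], "delta_rot": [[0, 0, 0], [0, 0, 0], [0, 0, 0], [0, 0, 0], [0, 0, 0], [0, 0, 0], [0, 0, 0], [0, 0, 0], [0, 0, 0], [0, 0, 0], [0, 0, 0]]}}

```text
time: 24.0
eef_pos: [0.5133, -0.2769, 0.0908]
tcp_rot: [0.851, 0.525, 0.0, 0.0]
ft_force: [0.4, 0.3, -2.3]
width: 0.0168
gripper_force: 59.5
```

Request:
{"op": "apply_moves", "data": {"offset": [[0, 0, 0.1], [0, 0, 0.1], [0, 0, 0.1], [0, 0, 0]], "delta_rot": [[0, 0, 0], [0, 0, 0], [0, 0, 0], [0, 0, 0]]}}

```text
time: 24.4
eef_pos: [0.5134, -0.2768, 0.0888]
tcp_rot: [0.851, 0.525, 0.0, 0.0]
ft_force: [-2.0, 2.5, 6.2]
width: 0.0166
gripper_force: 60.5
```

Request:
{"op": "apply_moves", "data": {"offset": [[0, 0, 0], [0, 0, 0], [0, 0, 0], [0, 0, 0]], "delta_rot": [[0, 0, 0], [0, 0, 0], [0, 0, 0], [0, 0, 0]], "hand": 4.0}}

```text
time: 24.8
eef_pos: [0.513, -0.2768, 0.0872]
tcp_rot: [0.851, 0.525, -0.0, 0.0]
ft_force: [-0.0, 0.5, -0.5]
width: 0.0399
gripper_force: 0.0
```

Request:
{"op": "apply_moves", "data": {"offset": [[0, 0, -1], [0, 0, -3], [0, 0, -4], [0, 0, -4], [0, 0, -2.5], [0, 0, 0], [0, 0, 0]], "delta_rot": [[0, 0, 0], [0, 0, 0], [0, 0, 0], [0, 0, 0], [0, 0, 0], [0, 0, 0], [0, 0, 0]]}}

```text
time: 25.5
eef_pos: [0.5134, -0.277, 0.2336]
tcp_rot: [0.851, 0.525, 0.001, 0.001]
ft_force: [-0.1, 1.3, -0.7]
width: 0.0397
gripper_force: 0.0
```

```bash
cat > lids.py <<'E'
from h import *
from rig import read_state,optics
s=read_state();f=optics.grab_frame('wrist')
c=f['color'].astype(int);b=np.load('box.npy');ci,si=np.cos(b[2]),np.sin(b[2])
g=(c[...,2]>c[...,0]+6)&(c[...,0]>90)
def bx(px,z):
    p=onz(f,[px],z,s)[0]-[b[0],b[1],0];return round(float(p[0]*ci+p[1]*si),4),round(float(-p[0]*si+p[1]*ci),4)
r0=int(proj(f,[boxpt(-.03,.052,.064)],s)[0,1]);
for row in(r0,r0+4):
    x=np.where(g[row])[0];k=np.split(x,np.where(np.diff(x)>2)[0]+1)
    print(row,[(bx((a[0]-.5,row),.064),bx((a[-1]+.5,row),.064)) for a in k if len(a)>10])
cv2.imwrite('pics/lids%.0f.png'%(s['time']*10),f['color'][:,:,::-1])
E
python3 lids.py; python3 -c "
from h import *
mv([.515,.128,.25],yaw=63.44)"
```

```text
136 [((-0.0842, 0.053), (-0.0328, 0.0526)), ((-0.0224, 0.0525), (0.0117, 0.0524))]
140 [((-0.0845, 0.0492), (-0.0329, 0.0488)), ((-0.0225, 0.0488), (0.0117, 0.0487))]
t 25.55 pos [ 0.5126 -0.2765  0.232 ] psi 63.3 move cm [ 36.25 -17.96  -1.79] rz -0.002410387819806931
```

Request:
{"op": "apply_moves", "data": {"offset": [[1.65, -0.82, -1], [3.3, -1.63, -0.8], [3.3, -1.63, 0], [3.3, -1.63, 0], [3.3, -1.63, 0], [3.3, -1.63, 0], [3.3, -1.63, 0], [3.3, -1.63, 0], [3.3, -1.63, 0], [3.3, -1.63, 0], [3.3, -1.63, 0], [1.6, -0.84, 2], [0, 0, 3], [0, 0, 0], [0, 0, 0], [0, 0, 0]], "delta_rot": [[0, 0, 0], [0, 0, 0], [0, 0, 0], [0, 0, 0], [0, 0, 0], [0, 0, 0], [0, 0, 0], [0, 0, 0], [0, 0, 0], [0, 0, 0], [0, 0, 0], [0, 0, 0], [0, 0, 0], [0, 0, 0], [0, 0, 0], [0, 0, 0]], "hand": 6.0}}

```text
time: 27.15
eef_pos: [0.5158, 0.1278, 0.2013]
tcp_rot: [0.851, 0.525, 0.0, 0.0]
ft_force: [-0.2, 0.1, 0.5]
width: 0.0599
gripper_force: 0.0
```

```bash
cat > cap.py <<'E'
from h import *
from rig import read_state,optics
s=read_state();f=optics.grab_frame('wrist');f2=optics.grab_frame('top')
mv(s['eef_pos']);pickle.dump((f,s,f2),open('cap%.0f.pkl'%(s['time']*10),'wb'))
c=f['color'].astype(int)
# amber body: strong orange
m=((c[...,0]-c[...,2]>85)&(c[...,0]>110)).astype(np.uint8)
n,l,st,ce=cv2.connectedComponentsWithStats(m);print('amber',[(st[i].tolist(),ce[i].round(0).tolist()) for i in range(1,n) if st[i,4]>200])
q=proj(f,[[*s['eef_pos'][:2],.12]],s)[0];print('TCP axis at .12 px',q)
d=((c.max(2)<75)).astype(np.uint8);n,l,st,ce=cv2.connectedComponentsWithStats(d)
print('dark',[(st[i].tolist(),ce[i].round(0).tolist()) for i in range(1,n) if st[i,4]>300])
y=int(q[1]);print([(x,*c[y-12,x].tolist()) for x in range(220,352,6)]);print([(r,*c[r,int(q[0])].tolist()) for r in range(y-70,y+80,6)])
E
python3 cap.py
```

```text
t 27.25 pos [0.5164 0.1276 0.2019] psi 63.25 move cm [-0.01 -0.06  0.06] rz None
amber [([28, 71, 67, 81, 2007], [71.0, 108.0]), ([248, 169, 76, 58, 1577], [285.0, 190.0])]
TCP axis at .12 px [285.77141908 223.75464636]
dark [([331, 43, 27, 25, 381], [342.0, 57.0]), ([0, 83, 75, 63, 4046], [35.0, 114.0]), ([80, 103, 42, 47, 841], [105.0, 126.0]), ([256, 185, 59, 66, 3029], [285.0, 217.0]), ([197, 186, 22, 51, 467], [210.0, 208.0]), ([128, 206, 67, 64, 3163], [161.0, 237.0]), ([455, 228, 22, 47, 414], [463.0, 249.0]), ([0, 258, 560, 162, 41999], [277.0, 368.0]), ([520, 264, 40, 50, 819], [541.0, 286.0]), ([267, 277, 44, 68, 1603], [288.0, 312.0]), ([537, 339, 23, 44, 570], [548.0, 358.0])]
[(220, 146, 107, 73), (226, 146, 111, 77), (232, 147, 111, 77), (238, 144, 107, 73), (244, 146, 109, 73), (250, 153, 88, 45), (256, 169, 96, 44), (262, 48, 48, 46), (268, 47, 44, 41), (274, 50, 47, 46), (280, 52, 48, 46), (286, 52, 49, 47), (292, 52, 51, 48), (298, 50, 49, 45), (304, 53, 50, 46), (310, 46, 40, 39), (316, 164, 93, 41), (322, 143, 80, 30), (328, 208, 175, 136), (334, 203, 172, 134), (340, 187, 158, 122), (346, 198, 169, 129)]
[(153, 133, 99, 67), (159, 132, 100, 68), (165, 98, 59, 29), (171, 168, 94, 43), (177, 183, 102, 46), (183, 210, 123, 60), (189, 17, 17, 21), (195, 23, 21, 21), (201, 50, 45, 41), (207, 54, 52, 48), (213, 49, 47, 44), (219, 50, 50, 46), (225, 48, 45, 43), (231, 46, 43, 43), (237, 45, 45, 40), (243, 43, 44, 42), (249, 48, 41, 42), (255, 162, 136, 109), (261, 184, 156, 122), (267, 186, 157, 122), (273, 195, 164, 126), (279, 70, 43, 32), (285, 77, 49, 34), (291, 79, 48, 32), (297, 79, 50, 34)]
```

Request:
{"op": "apply_moves", "data": {"offset": [[0, 0, 2.5], [0, 0, 3], [0, 0, 2], [0, 0, 1.2], [0, 0, 0.5], [0, 0, 0], [0, 0, 0]], "delta_rot": [[0, 0, -0.003], [0, 0, 0], [0, 0, 0], [0, 0, 0], [0, 0, 0], [0, 0, 0], [0, 0, 0]]}}

```text
time: 27.95
eef_pos: [0.5165, 0.1279, 0.1096]
tcp_rot: [0.851, 0.526, 0.001, 0.0]
ft_force: [0.5, 0.2, 0.0]
width: 0.0599
gripper_force: 0.0
```

Request:
{"op": "apply_moves", "data": {"offset": [[0, 0, 0], [0, 0, 0], [0, 0, 0], [0, 0, 0], [0, 0, 0]], "delta_rot": [[0, 0, 0], [0, 0, 0], [0, 0, 0], [0, 0, 0], [0, 0, 0]], "hand": 0}}

```text
time: 28.45
eef_pos: [0.5169, 0.1281, 0.1101]
tcp_rot: [0.85, 0.526, 0.002, 0.001]
ft_force: [1.3, 0.2, 5.5]
width: 0.0421
gripper_force: 61.6
```

Request:
{"op": "apply_moves", "data": {"offset": [[0, 0, -1], [0, 0, -2], [0, 0, -3], [0, 0, -3], [0, 0, -3], [0, 0, -2.5], [0, 0, 0]], "delta_rot": [[0, 0, 0], [0, 0, 0], [0, 0, 0], [0, 0, 0], [0, 0, 0], [0, 0, 0], [0, 0, 0]]}}

```text
time: 29.15
eef_pos: [0.5174, 0.1283, 0.2575]
tcp_rot: [0.85, 0.526, 0.003, 0.001]
ft_force: [0.4, 0.0, -3.0]
width: 0.0421
gripper_force: 61.6
```

```bash
python3 -c "
from h import *
mv(boxpt(.0525,-.036,.0841),yaw=63.44)"
```

```text
t 29.15 pos [0.5174 0.1283 0.2575] psi 63.48 move cm [-39.96  23.27  17.3 ] rz 0.0006895269302324951
```

Request:
{"op": "apply_moves", "data": {"offset": [[-1.6, 0.93, 0], [-3.3, 1.92, 0], [-3.3, 1.92, 0], [-3.3, 1.92, 0], [-3.3, 1.92, 0], [-3.3, 1.92, 0], [-3.3, 1.92, 0], [-3.3, 1.92, 0], [-3.3, 1.92, 0], [-3.3, 1.92, 0], [-3.3, 1.92, 0], [-3.3, 1.92, 0], [-1.5, 0.9, 0], [-0.6, 0.35, 0], [0, 0, 3], [0, 0, 4], [0, 0, 2], [0, 0, 0], [0, 0, 0], [0, 0, 0]], "delta_rot": [[0, 0, 0], [0, 0, 0], [0, 0, 0], [0, 0, 0], [0, 0, 0], [0, 0, 0], [0, 0, 0], [0, 0, 0], [0, 0, 0], [0, 0, 0], [0, 0, 0], [0, 0, 0], [0, 0, 0], [0, 0, 0], [0, 0, 0], [0, 0, 0], [0, 0, 0], [0, 0, 0], [0, 0, 0], [0, 0, 0]]}}

```text
time: 31.15
eef_pos: [0.5465, -0.3342, 0.1653]
tcp_rot: [0.85, 0.526, 0.001, 0.001]
ft_force: [-0.6, -0.4, -2.7]
width: 0.0419
gripper_force: 61.8
```

```bash
python3 -c "
from h import *
mv(boxpt(.0525,-.036,.0841),yaw=63.44)"
```

```text
t 31.15 pos [ 0.5465 -0.3342  0.1653] psi 63.51 move cm [0.2  0.09 8.12] rz 0.0012621257556494115
```

Request:
{"op": "apply_moves", "data": {"offset": [[0.15, 0.1, 1], [0, 0, 2], [0, 0, 1.8], [0, 0, 1.2], [0, 0, 0.8], [0, 0, 0.5], [0, 0, 0.3], [0, 0, 0.1], [0, 0, 0], [0, 0, 0]], "delta_rot": [[0, 0, 0], [0, 0, 0], [0, 0, 0], [0, 0, 0], [0, 0, 0], [0, 0, 0], [0, 0, 0], [0, 0, 0], [0, 0, 0], [0, 0, 0]]}}

```text
time: 32.15
eef_pos: [0.5472, -0.3335, 0.087]
tcp_rot: [0.85, 0.526, 0.0, 0.001]
ft_force: [-0.1, -0.6, -3.4]
width: 0.0422
gripper_force: 61.8
```

Request:
{"op": "apply_moves", "data": {"offset": [[0, 0, 0.1], [0, 0, 0.1], [0, 0, 0.1], [0, 0, 0]], "delta_rot": [[0, 0, 0], [0, 0, 0], [0, 0, 0], [0, 0, 0]]}}

```text
time: 32.55
eef_pos: [0.5469, -0.3334, 0.0841]
tcp_rot: [0.85, 0.526, 0.0, 0.0]
ft_force: [-1.9, 0.8, 3.6]
width: 0.0423
gripper_force: 62.6
```

Request:
{"op": "apply_moves", "data": {"offset": [[0, 0, 0], [0, 0, 0], [0, 0, 0], [0, 0, 0]], "delta_rot": [[0, 0, 0], [0, 0, 0], [0, 0, 0], [0, 0, 0]], "hand": 5.4}}

```text
time: 32.95
eef_pos: [0.5469, -0.3333, 0.0834]
tcp_rot: [0.85, 0.526, 0.0, 0.0]
ft_force: [0.4, -0.4, -0.1]
width: 0.0542
gripper_force: 0.0
```

Request:
{"op": "apply_moves", "data": {"offset": [[0, 0, -1], [0, 0, -3], [0, 0, -4], [0, 0, -4], [0, 0, -4], [0, 0, -1], [0, 0, 0], [0, 0, 0]], "delta_rot": [[0, 0, 0], [0, 0, 0], [0, 0, 0], [0, 0, 0], [0, 0, 0], [0, 0, 0], [0, 0, 0], [0, 0, 0]]}}

```text
time: 33.75
eef_pos: [0.5462, -0.3329, 0.2522]
tcp_rot: [0.85, 0.526, -0.0, -0.001]
ft_force: [0.6, -0.0, -1.2]
width: 0.0538
gripper_force: 0.0
```

```bash
python3 lids.py; python3 -c "
from h import *
mv([.3865,.280,.25],yaw=63.44)"
```

```text
98 [((-0.084, 0.0533), (-0.032, 0.0524)), ((-0.0222, 0.0523), (0.0131, 0.052))]
102 [((-0.0844, 0.0495), (-0.0323, 0.0487)), ((-0.0224, 0.0485), (0.012, 0.0483))]
t 33.8 pos [ 0.5457 -0.3326  0.2511] psi 63.47 move cm [ 47.69 -41.61   0.27] rz 0.0005390372934081852
```

Request:
{"op": "apply_moves", "data": {"offset": [[1.4, -1.22, 0], [2.85, -2.48, 0], [2.85, -2.48, 0], [2.85, -2.48, 0], [2.85, -2.48, 0], [2.85, -2.48, 0], [2.85, -2.48, 0], [2.85, -2.48, 0], [2.85, -2.48, 0], [2.85, -2.48, 0], [2.85, -2.48, 0], [2.85, -2.48, 0], [2.85, -2.48, 0], [2.85, -2.48, 0], [2.85, -2.48, 0], [2.85, -2.48, 0], [2.85, -2.48, 0], [0.69, -0.71, 2], [0, 0, 3], [0, 0, 0]], "delta_rot": [[0, 0, 0], [0, 0, 0], [0, 0, 0], [0, 0, 0], [0, 0, 0], [0, 0, 0], [0, 0, 0], [0, 0, 0], [0, 0, 0], [0, 0, 0], [0, 0, 0], [0, 0, 0], [0, 0, 0], [0, 0, 0], [0, 0, 0], [0, 0, 0], [0, 0, 0], [0, 0, 0], [0, 0, 0], [0, 0, 0]], "hand": 6.0}}

```text
time: 35.8
eef_pos: [0.3826, 0.2775, 0.1973]
tcp_rot: [0.85, 0.527, -0.006, 0.0]
ft_force: [-0.8, -0.4, -0.6]
width: 0.0598
gripper_force: 0.0
```

Request:
{"op": "apply_moves", "data": {"offset": [[0, 0, 0], [0, 0, 0]], "delta_rot": [[0, 0, 0], [0, 0, 0]]}}

```text
time: 36.0
eef_pos: [0.3877, 0.2793, 0.204]
tcp_rot: [0.851, 0.526, 0.0, -0.0]
ft_force: [0.4, -0.0, 1.1]
width: 0.0601
gripper_force: 0.0
```

```bash
python3 cap.py
```

```text
t 36.1 pos [0.3883 0.2795 0.2048] psi 63.43 move cm [-0.05 -0.05  0.08] rz None
amber [([246, 165, 74, 57, 1489], [283.0, 186.0]), ([100, 208, 78, 82, 4010], [138.0, 248.0])]
TCP axis at .12 px [285.80255557 222.40785421]
dark [([0, 0, 102, 75, 906], [49.0, 33.0]), ([533, 153, 27, 19, 387], [546.0, 163.0]), ([254, 181, 58, 65, 2990], [282.0, 213.0]), ([542, 244, 18, 44, 502], [551.0, 264.0]), ([7, 250, 553, 170, 41633], [286.0, 365.0])]
[(220, 188, 160, 124), (226, 179, 151, 116), (232, 166, 141, 108), (238, 177, 150, 118), (244, 139, 101, 66), (250, 142, 82, 39), (256, 36, 39, 37), (262, 46, 40, 40), (268, 46, 42, 42), (274, 48, 46, 42), (280, 50, 47, 45), (286, 49, 45, 44), (292, 49, 46, 44), (298, 48, 45, 44), (304, 43, 42, 42), (310, 35, 33, 28), (316, 145, 82, 39), (322, 123, 92, 63), (328, 122, 92, 63), (334, 124, 92, 63), (340, 130, 96, 66), (346, 130, 94, 66)]
[(152, 130, 96, 65), (158, 92, 54, 29), (164, 95, 59, 31), (170, 163, 91, 41), (176, 166, 94, 42), (182, 31, 31, 30), (188, 21, 21, 23), (194, 51, 49, 46), (200, 48, 41, 40), (206, 49, 46, 44), (212, 40, 35, 35), (218, 43, 40, 34), (224, 46, 47, 42), (230, 44, 42, 39), (236, 46, 41, 40), (242, 39, 34, 33), (248, 138, 101, 69), (254, 126, 94, 66), (260, 126, 94, 66), (266, 140, 103, 72), (272, 143, 105, 74), (278, 171, 143, 110), (284, 176, 148, 115), (290, 185, 156, 120), (296, 186, 157, 122)]
```

Request:
{"op": "apply_moves", "data": {"offset": [[0.2, -0.15, 2.5], [0.1, -0.05, 3], [0, 0, 2], [0, 0, 1.3], [0, 0, 0.6], [0, 0, 0], [0, 0, 0]], "delta_rot": [[0, 0, 0], [0, 0, 0], [0, 0, 0], [0, 0, 0], [0, 0, 0], [0, 0, 0], [0, 0, 0]]}}

```text
time: 36.8
eef_pos: [0.3879, 0.2833, 0.1104]
tcp_rot: [0.851, 0.526, 0.001, -0.0]
ft_force: [-0.3, -0.1, 1.1]
width: 0.06
gripper_force: 0.0
```

Request:
{"op": "apply_moves", "data": {"offset": [[0, 0, 0], [0, 0, 0], [0, 0, 0], [0, 0, 0], [0, 0, 0]], "delta_rot": [[0, 0, 0], [0, 0, 0], [0, 0, 0], [0, 0, 0], [0, 0, 0]], "hand": 0}}

```text
time: 37.3
eef_pos: [0.3879, 0.2835, 0.1109]
tcp_rot: [0.85, 0.526, 0.001, -0.0]
ft_force: [-0.4, 0.4, 5.9]
width: 0.042
gripper_force: 60.8
```

Request:
{"op": "apply_moves", "data": {"offset": [[0, 0, -1], [0, 0, -2], [0, 0, -3], [0, 0, -3], [0, 0, -3], [0, 0, -2.5], [0, 0, 0]], "delta_rot": [[0, 0, 0], [0, 0, 0], [0, 0, 0], [0, 0, 0], [0, 0, 0], [0, 0, 0], [0, 0, 0]]}}

```text
time: 38.0
eef_pos: [0.3891, 0.2842, 0.2589]
tcp_rot: [0.85, 0.526, 0.004, -0.0]
ft_force: [0.1, -0.1, -2.8]
width: 0.0424
gripper_force: 61.4
```

```bash
python3 -c "
from h import *
mv(boxpt(.0525,.036,.0841),yaw=63.44)"
```

```text
t 38.0 pos [0.3891 0.2842 0.2589] psi 63.48 move cm [-41.03  41.75  17.36] rz 0.0006244104058852455
```

Request:
{"op": "apply_moves", "data": {"offset": [[-1.3, 1.32, 0], [-2.7, 2.75, 0], [-2.7, 2.75, 0], [-2.7, 2.75, 0], [-2.7, 2.75, 0], [-2.7, 2.75, 0], [-2.7, 2.75, 0], [-2.7, 2.75, 0], [-2.7, 2.75, 0], [-2.7, 2.75, 0], [-2.7, 2.75, 0], [-2.7, 2.75, 0], [-2.7, 2.75, 0], [-2.7, 2.75, 0], [-2.7, 2.75, 0], [-1.3, 1.3, 0], [-0.6, 0.6, 0], [0, 0, 0], [0, 0, 0], [0, 0, 0]], "delta_rot": [[0, 0, 0], [0, 0, 0], [0, 0, 0], [0, 0, 0], [0, 0, 0], [0, 0, 0], [0, 0, 0], [0, 0, 0], [0, 0, 0], [0, 0, 0], [0, 0, 0], [0, 0, 0], [0, 0, 0], [0, 0, 0], [0, 0, 0], [0, 0, 0], [0, 0, 0], [0, 0, 0], [0, 0, 0], [0, 0, 0]]}}

```text
time: 40.0
eef_pos: [0.5769, -0.2688, 0.2542]
tcp_rot: [0.85, 0.527, 0.0, -0.0]
ft_force: [0.1, 0.6, -2.2]
width: 0.0422
gripper_force: 61.7
```

Request:
{"op": "apply_moves", "data": {"offset": [[0, 0, 3], [0, 0, 4], [0, 0, 2], [0, 0, 0], [0, 0, 0], [0, 0, 0]], "delta_rot": [[0, 0, 0], [0, 0, 0], [0, 0, 0], [0, 0, 0], [0, 0, 0], [0, 0, 0]]}}

```text
time: 40.6
eef_pos: [0.5787, -0.2705, 0.1668]
tcp_rot: [0.85, 0.526, 0.001, 0.002]
ft_force: [0.1, -1.0, -2.3]
width: 0.0419
gripper_force: 61.8
```

```bash
python3 -c "
from h import *
mv(boxpt(.0525,.036,.0849),yaw=63.44)"
```

```text
t 40.6 pos [ 0.5787 -0.2705  0.1668] psi 63.51 move cm [0.26 0.06 8.19] rz 0.001172929119510914
```

Request:
{"op": "apply_moves", "data": {"offset": [[0.2, 0.05, 1], [0, 0, 2], [0, 0, 1.8], [0, 0, 1.2], [0, 0, 0.8], [0, 0, 0.5], [0, 0, 0.3], [0, 0, 0.1], [0, 0, 0], [0, 0, 0]], "delta_rot": [[0, 0, 0], [0, 0, 0], [0, 0, 0], [0, 0, 0], [0, 0, 0], [0, 0, 0], [0, 0, 0], [0, 0, 0], [0, 0, 0], [0, 0, 0]]}}

```text
time: 41.6
eef_pos: [0.579, -0.269, 0.0879]
tcp_rot: [0.85, 0.526, 0.0, 0.0]
ft_force: [0.4, 0.8, -2.7]
width: 0.0425
gripper_force: 61.8
```

Request:
{"op": "apply_moves", "data": {"offset": [[0, 0, 0.1], [0, 0, 0.1], [0, 0, 0.1], [0, 0, 0]], "delta_rot": [[0, 0, 0], [0, 0, 0], [0, 0, 0], [0, 0, 0]]}}

```text
time: 42.0
eef_pos: [0.5787, -0.2689, 0.0851]
tcp_rot: [0.85, 0.526, 0.0, 0.0]
ft_force: [-2.2, 0.7, 2.9]
width: 0.0423
gripper_force: 62.2
```

Contact is felt at the expected height, so I'll release, retreat and check.

Request:
{"op": "apply_moves", "data": {"offset": [[0, 0, 0], [0, 0, 0], [0, 0, 0], [0, 0, 0]], "delta_rot": [[0, 0, 0], [0, 0, 0], [0, 0, 0], [0, 0, 0]], "hand": 5.4}}

```text
time: 42.4
eef_pos: [0.5787, -0.2688, 0.0843]
tcp_rot: [0.85, 0.526, 0.0, 0.0]
ft_force: [0.2, 0.2, -0.7]
width: 0.0539
gripper_force: 0.0
```

Request:
{"op": "apply_moves", "data": {"offset": [[0, 0, -1], [0, 0, -3], [0, 0, -4], [0, 0, -4], [0, 0, -4], [0, 0, -1], [-4, 0, -1], [-4, 0, 0], [0, 0, 0], [0, 0, 0], [0, 0, 0]], "delta_rot": [[0, 0, 0], [0, 0, 0], [0, 0, 0], [0, 0, 0], [0, 0, 0], [0, 0, 0], [0, 0, 0], [0, 0, 0], [0, 0, 0], [0, 0, 0], [0, 0, 0]]}}

```text
time: 43.5
eef_pos: [0.5428, -0.3396, 0.2636]
tcp_rot: [0.85, 0.526, 0.0, -0.001]
ft_force: [0.5, -0.1, 0.2]
width: 0.054
gripper_force: 0.0
```

```bash
python3 - <<'E'
from h import *
from rig import read_state,optics
s=read_state();f=optics.grab_frame('wrist');si=optics.grab_frame('side');mv(s['eef_pos'])
out=np.zeros((600,800,3),np.uint8);out[:420,:560]=f['color'][:,:,::-1]
c=si['color'][90:360,200:360,::-1];out[60:600,480:800]=cv2.resize(c,None,fx=2,fy=2,interpolation=cv2.INTER_CUBIC)
cv2.imwrite('pics/final.png',out)
E
```

```text
t 43.6 pos [ 0.5431 -0.3393  0.2638] psi 63.54 move cm [-0.04 -0.02  0.02] rz None
```

View pics/final.png

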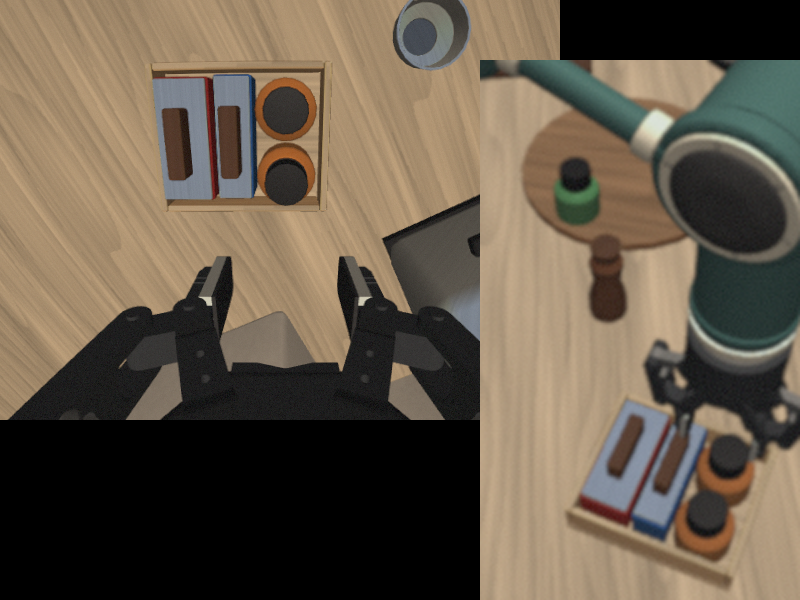

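The last picture shows both tins, at (185,138) and (235,137), and both jars, at (286,108) and (286,178), sitting upright inside the box. The green jar and the mill are undisturbed and the gripper is clear.

```bash
python3 -c "
from rig import env
print(env.close_job())"
```

```text
the job is handed in; nothing more can be done
None
```

The job is handed in at about 43.6 s: both tins and both amber jars stand upright on the box floor, and the green jar and mill look undisturbed, but the judge's verdict did not come back and I did not re-check the funnel and the other bystanders at the end.

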